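# Switch the clamp selector with the big screwdriver

### The arm

A 7-joint arm with a two-finger parallel gripper is mounted at the origin on the work surface. World frame = base frame: x ahead of the robot, y to its left, z up, the work surface at z = 0. Lengths are in mm, angles in degrees, forces in N, time in s.
With the tool pointing down it reaches from about 425 to 825 mm from the base axis. Payload 3.6 kg.
Tool frame: the origin (TCP) lies on the centre line of the jaws, within the pads' length; the fingertips stand 11 mm ahead of it and the grasp point (between the pads) lies 8 mm behind it; z points along the fingers, y is the direction in which the jaws open and shut (so a half turn about z gives the same grasp; the last joint's range is limited). The gripper opens to 85 mm and grips with 20 to 120 N. Pads are 22 mm wide; open, the fingers measure 114 mm over their backs; the gripper's body (76 mm by 85 mm) begins 54 mm behind the grasp point. The pads swing forward as they close: fully open they stand 13 mm farther back than shut.
Start: joints at [65.403, 35.231, -0.722, 81.555, 0.464, 63.22, -2.315], TCP at [254.805, -597.945, 242.297] pointing down, gripper open.
Joint ranges: [-178.69, 178.69], [-17.37, 117.87], [-77.05, 75.6], [15.02, 138.74], [-78.02, 258.01], [0.78, 113.62], [-162.83, 162.83]. Speed limits (degrees/s): [159.86, 159.86, 180, 180, 180, 180, 180].

### API

Orientations are given as [roll, pitch, yaw] about the fixed x, y, z axes, in that order (R = Rz(yaw) Ry(pitch) Rx(roll)).
In Python, from cell import manip gives the robot as it stands.
- The arm moves only by the tool send_rows, never from a script. Its argument "rows" is a list of rows, each an object of numbers: "dx", "dy", "dz": the shift along the world's x, y, z in m; "turn": the turn about the world's z in rad. In form: [{"dx": .., "dy": .., "dz": .., "turn": ..}, ...]. A call has 1 to 10 rows; each row is the pose to reach, as a shift and turn from the pose commanded when the call began; what a row does not reach only later rows make up. A row lasts 1/12 s, in which the tool goes at most 41.7 mm and 7.16 degrees, less where a joint would pass 70% of its speed; a pose out of reach is approached as far as the arm can. A call with a gripper value outside its range is refused whole. "jaw" is the gripper command: -1 is fully open, 1 is shut, values between are in proportion, set as the call begins (left out, the last holds). The fingers move at their own pace and stop on an object; "grip_force" is the grip in N (left out, the last holds). Time passes only in rows, so rows that repeat a pose let the fingers close. It gives the time, the measured TCP pose, the force and the opening at its end, in the units of the state.
- manip.get_state(): the state, without advancing time (a new reading comes with each control period).
- manip.grab_frame(name): name is "scene" or "top" or "wrist"; returns a dict with "image" (420x560x3 uint8, red, green, blue), "depth" (420x560 float32, mm along the optical axis (not along the pixel's ray), 0 where there is no reading), "fx", "fy", "cx", "cy" (pixels), "rvec" (rotation vector, rad) and "tvec" (3), from world to camera coordinates, as OpenCV has them. Camera axes: x right, y down, z forward; pixel columns grow to the right and rows downward; lengths in mm; the calibration is good to about 2 mm. The wrist camera is an equidistant fisheye: a pixel r from the principal point sees the ray r / f radians off the axis. A picture is of the moment at which its call begins.
- manip.sign_off(): hands the job in, once; it reports no verdict.
Trained networks look in the newest picture that a camera, given by its name, has taken for a name from the list of things; names that differ only in an ending like _2 or _b are one class to them, and where a whole thing is asked for, a point or a joint stands for the part that bears it (a point fixed in the world has none). Each returns a list of dicts, best first, with "confidence" (0 to 1); they miss things now and then, are a little off and sometimes report something else, mostly with a low value. They report only what shows in the picture. A call takes as long as a camera call. They do not tell look-alikes from the thing itself.
- manip.boxes_of(camera, thing): "location" ([column, row] in pixels, amid what is visible of it).
The state is a dict: "time": time; "q": joint angles; "joint_vel": joint speeds; "tau": joint torques, N m; "eef_pos": TCP position; "ee_rot": TCP orientation; "ft_force": force on the tool from outside, world axes, zero at the start; "torque": the same for the moment, N m; "width": opening from 0.0 (shut) to 1.0 (fully open).
Only numpy, scipy, OpenCV 4.12 (cv2) and the standard library are available. Lean on these libraries where they do the work, as an engineer would, in place of code of your own. Each camera call takes 0.05 s, during which the arm holds its last target.

### The job

Set the tube-clamp selector with the red screwdriver: first lay the screwdriver blade-down in the blue sloped rest, home against the fork, and let go of it; then take it again so that you can hold it upright with the blade in the slot, and turn the selector clockwise a quarter turn until its white pointer stands at the green mark. Then lay the screwdriver back home in the sloped rest and leave it there. Turn the selector only with the screwdriver, never with the gripper or arm, and leave the other loose things on the bench where they are.

Things in the scene. Friction and masses are not known exactly. Their poses are not given: they have to be found in the camera images.
- driver_grip (a point): Centre of the handle of the loose flat screwdriver (0.16 kg, 195 mm): red, black band, flat-sided, 95 mm long (x), 34 wide (y), 26 thick (z). x points to the blade. The shaft, 8 mm thick, starts at the handle's flat front face, 47.5 mm along x from here; the balance point is about 30 mm along x. It starts lying flat on the bench (z up, this point 13 mm high).
- driver_tip (a point): Middle of the blade's end edge, on the screwdriver's axis, 147.5 mm from driver_grip along x; same axes. The blade is 20 mm wide along y (as the handle's width), 24 mm long, 3.5 mm thick, 2 mm in its last 3 mm.
- rest_grip (a point): Where driver_grip is when the screwdriver is home in the sloped rest, 129 mm above the bench. The rest is fixed; blue, base plate 150 x 80 x 10 mm. The screwdriver lies in it at 45 degrees, blade down, a 34 x 95 mm side of its handle on the bed. Site axes: z up, x level, towards where the blade points (downhill). The screwdriver is lowered in straight down or square to the slope.
- rest_tip (a point): Where driver_tip is when the screwdriver is home, 24 mm above the bench, 147.5 mm down the slope from rest_grip; same axes.
- rest_fork (a point): Middle of the handle's front face when home, 95 mm above the bench; axes as rest_grip. Downhill of it a fork: two cheeks 14 mm apart, 34 mm over all, 48 mm long, 5 mm higher than the shaft's centre line; the shaft lies between them, the handle's front face stops against them. Uphill the bed is only 20 mm wide (narrower than the handle) and 55 mm long; its upper end is 125 mm above the bench.
- selector_slot (a point): Middle of the slot's floor in the orange selector knob (56 mm across), on its upright axis, 66 mm above the bench. The slot runs right across the knob, 6 mm wide, 10 mm deep, chamfered to 12 mm wide in its upper 3 mm. x along the slot to the white pointer, z up; it turns with the knob. The blade has about 7 degrees of play each way in it.
- selector (a joint): Angle of the selector, rad, growing clockwise seen from above: 0 pointer at the red mark, 1.571 at the green mark. It starts between 0 and 0.25; stop at 1.62. Dry friction of 0.1 N m holds it where it is left.
- selector_box: Fixed grey box that carries the selector on its top, 130 (x) x 110 (y) x 62 mm, on a 150 x 130 mm foot; origin at the centre of its underside. The red mark is on top, on the +x side of the selector, the green one on the -y side.
- offcut_a: Loose aluminium square tube, 130 x 30 x 30 mm, long axis x, origin under its centre. Lies roughly parallel to the screwdriver's handle, on its +y side, 70 to 80 mm from centre to centre line: open the fingers only a little wider than the handle there.
- offcut_b: Loose grey plastic square tube, 110 x 30 x 30 mm, as offcut_a but on the -y side of the handle.
- jar: Loose clear jar with a yellow lid, 68 mm across, 95 mm high, origin under its centre.
- rivet_carton: Loose yellow box 60 x 90 x 100 mm, origin under its centre.
- oil: Loose blue bottle with a red cap, 56 mm across, 160 mm high, origin under its centre.
- mallet: Loose hammer with a wooden handle, 260 mm long, lying far left.
- spanner: Loose steel spanner 180 mm long, lying far right.
- spray_can: Loose can with a green band, 56 mm across, 180 mm high, origin under its centre.
Mind the look-alikes: they are no part of the job. Several things look just like the part that bears driver_grip: the one meant starts farthest from the robot's base.

How it is judged (in metres and radians):
On the way, in this order (a step that is already met when the one before it is completed fails the run):
1. the screwdriver lies home in the sloped rest, let go (distance between driver_grip and rest_grip below 0.02 m and distance between driver_tip and rest_tip below 0.02 m and contact force between the fingers and driver below 0.1 N and linear speed of driver below 0.03 m/s), for 0.2 s.
2. the selector stands at the green mark with the blade of the upright screwdriver in its slot (value of joint selector above 1.41 rad and distance between driver_tip and selector_slot below 0.012 m and angle between driver_tip's own x axis and vertical above 2.88 rad), for 0.1 s.
At the end, for the whole second after the job is handed in: The selector's pointer is at the green mark (within about 9 degrees short of it; the stop is 3 degrees beyond), and the screwdriver lies at rest in the sloped rest, blade down, handle centre and blade tip each within 20 mm of their home points, released (value of joint selector above 1.41 rad and distance between driver_grip and rest_grip below 0.02 m and distance between driver_tip and rest_tip below 0.02 m and linear speed of driver below 0.02 m/s); the robot touches nothing.
It fails at once if the robot itself touches the selector (contact force between any of the fingers, the arm and selector above 0.5 N).
It fails at once if something else on the bench is moved by more than 30 mm (distance of any of offcut_a, offcut_b, jar, rivet_carton, oil, mallet, spanner, spray_can from where it was at the start of the episode above 0.03 m).
It also fails if it takes over 72 s, if anything falls off the work surface, if the arm or the gripper's body presses on something with over 40 N, if the wrist force passes 120 N, or if a joint passes its speed limit or range.

## Working session

There is one attempt and no reset: what is moved stays moved. The work goes in short steps, Python scripts to look and compute and a tool call to move; the robot and the scene stay as the last step left them, time stands still between calls to the robot, and variables do not carry over. Pictures are saved under pics/ and viewed, and the job is handed in when it is done.

Besides the shell and the picture viewer there is one more tool, called after "Request:" as a command line: name --argument value ..., lists and objects as JSON in quotes. send_rows: Moves the arm, as the interface text tells. Its arguments: {"type":"object","properties":{"rows":{"type":"array"},"jaw":{"type":"number"},"grip_force":{"type":"number"}},"required":["rows"]}

```bash
ls; mkdir -p pics
cat > h.py <<'E'
import numpy as np, cv2
from cell import manip
def grab(name,fn=None):
    f=manip.grab_frame(name)
    if fn: cv2.imwrite(f'pics/{fn}.png',cv2.cvtColor(f['image'],cv2.COLOR_RGB2BGR))
    np.savez(f'{name}.npz',**f)
    return f
def world(f,u,v,d=None,z=None,fish=False):
    u=np.atleast_1d(np.float64(u));v=np.atleast_1d(np.float64(v))
    x=(u-f['cx'])/f['fx'];y=(v-f['cy'])/f['fy']
    if fish:
        r=np.hypot(x,y)+1e-9; s=np.tan(r)/r; x=x*s;y=y*s
    R,_=cv2.Rodrigues(np.float64(f['rvec']));t=np.float64(f['tvec']).ravel()
    ray=np.stack([x,y,np.ones_like(x)],1)
    C=-R.T@t; D=ray@R
    if z is not None: s=(z-C[2])/D[:,2]
    else:
        s=f['depth'][v.astype(int),u.astype(int)] if d is None else d
    return C+D*np.reshape(s,(-1,1))
def cloud(f,fish=False):
    h,w=f['depth'].shape
    v,u=np.mgrid[:h,:w]
    return world(f,u.ravel(),v.ravel(),d=f['depth'].ravel(),fish=fish).reshape(h,w,3)
E
python3 - <<'E'
from h import *
for n in ['scene','top','wrist']: 
    f=grab(n,n+'0'); print(n,f['fx'],f['fy'],f['cx'],f['cy'],f['rvec'],f['tvec'])
s=manip.get_state();print(s)
for n in ['scene','top']:
  for t in ['driver_grip','selector_box','offcut_a','offcut_b']:
    print(n,t,[(b['location'],round(b['confidence'],2)) for b in manip.boxes_of(n,t)])
E
```

```text
pics
scene 430.74248978647256 430.74248978647256 285.83023566708937 208.4394232074494 [ 2.0840194   0.55890955 -0.33210648] [-450.78806988  -34.3096662  1630.204658  ]
top 425.34147936570344 425.34147936570344 278.35329040490444 210.92007229649607 [ 2.12222547 -2.14148237  0.20267159] [5.87060229e-01 5.43126022e+02 1.51436454e+03]
wrist 325.19226210127806 325.19226210127806 282.6950617908826 212.1476800619343 [-2.39318358  1.58170011  0.25303181] [-648.38373142  -38.70690129  380.07663107]
{'time': 0.15, 'q': array([65.40311462, 35.27437589, -0.72489636, 81.62045255,  0.46347605,
       63.22132358, -2.31674852]), 'joint_vel': array([-0.13455445, -0.02642552, -0.00321105, -0.33946983,  0.01592576,
        0.01224327,  0.02488339]), 'tau': array([ 9.53472154e-04, -4.69657373e+01,  2.59655938e-01, -1.71250999e+01,
        1.00307405e-02,  7.04174206e-03, -6.68419645e-06]), 'eef_pos': array([ 254.60345742, -597.43600852,  241.42719639]), 'ee_rot': array([-1.79886665e+02, -6.78436166e-04,  2.30815923e+01]), 'ft_force': array([-0.14150884,  0.13688848,  0.40627138]), 'torque': array([-0.02265957, -0.02971334,  0.02025436]), 'width': 1.0010280722853593}
scene driver_grip [([277.4, 187.8], 0.75), ([244.0, 216.0], 0.59), ([321.3, 197.7], 0.52)]
scene selector_box [([214.8, 293.4], 0.63), ([294.4, 236.6], 0.4)]
scene offcut_a [([305.4, 204.7], 0.87), ([328.9, 188.8], 0.7), ([212.8, 296.9], 0.19)]
scene offcut_b [([305.4, 204.7], 0.87), ([328.9, 188.8], 0.7), ([212.8, 296.9], 0.19)]
top driver_grip [([199.3, 270.7], 0.84), ([271.7, 267.4], 0.58), ([203.0, 219.1], 0.52), ([275.1, 208.6], 0.44)]
top selector_box [([365.1, 227.4], 0.97), ([274.2, 209.7], 0.75), ([179.6, 221.2], 0.6)]
top offcut_a [([178.4, 222.4], 0.76), ([221.1, 225.3], 0.74)]
top offcut_b [([178.4, 222.4], 0.76), ([221.1, 225.3], 0.74)]
```

Run:
```python
import cv2
a=cv2.imread('pics/top0.png');b=cv2.imread('pics/scene0.png')
cv2.imwrite('pics/top0c.png',cv2.resize(a[130:350,110:430],None,fx=2.5,fy=2.5,interpolation=cv2.INTER_CUBIC))
cv2.imwrite('pics/scene0c.png',cv2.resize(b[130:370,140:440],None,fx=2.5,fy=2.5,interpolation=cv2.INTER_CUBIC))
```

```text
(no output)
```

View pics/top0.png

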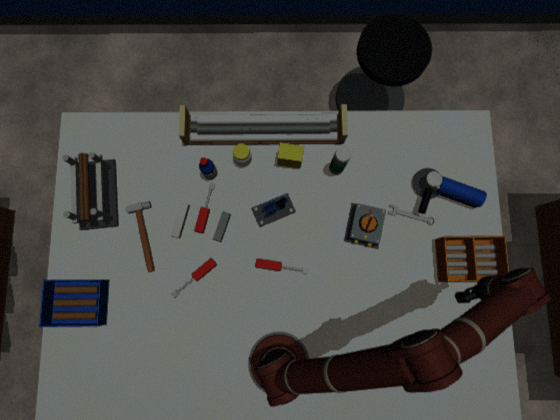

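View pics/top0c.png

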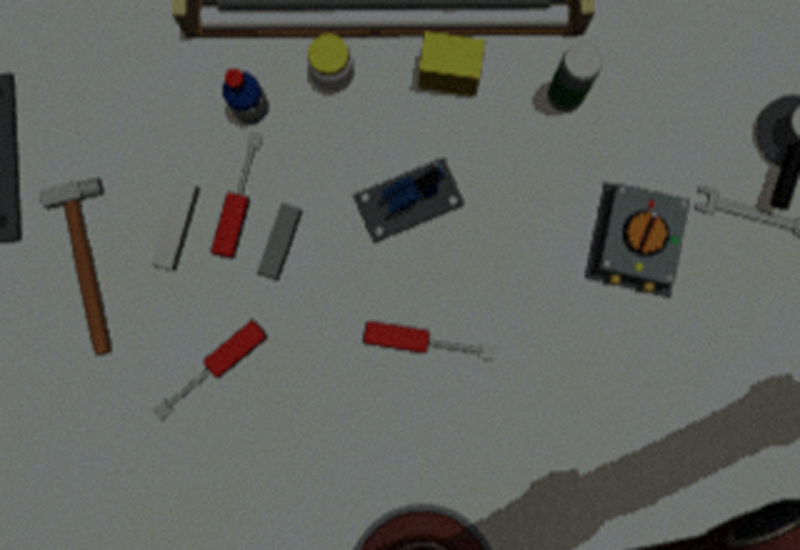

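View pics/scene0c.png

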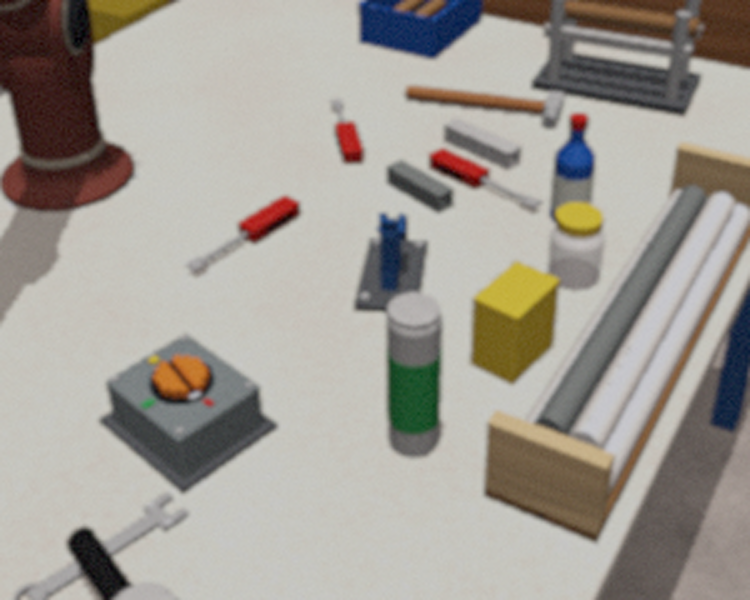

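Run:
```python
from h import *
f=grab('top'); P=cloud(f); im=f['image'].astype(int)
print('base corners', world(f,[252,288,259,296],[203,193,225,214],z=10))
# height profile of rest region
for v in range(192,226,2):
    print(v,' '.join('%4d'%P[v,u,2] for u in range(250,300,2)))
red=(im[...,0]>110)&(im[...,1]<60)&(im[...,2]<60)
n,l,s,c=cv2.connectedComponentsWithStats(red.astype(np.uint8))
for i in range(1,n):
    if s[i,4]>30:
        p=P[l==i]; print(c[i],s[i,4],p.mean(0), np.hypot(*p.mean(0)[:2]))
sub=P[205:245,345:390]
print('box top',world(f,[365],[227],z=62))
```

```text
base corners [[581.4095609   94.54579729  10.        ]
 [619.04988735 -42.06663519  10.        ]
 [497.18997999  68.24892039  10.        ]
 [537.84588927 -71.06609101  10.        ]]
192   11    5  -11  -10    0    0    2    0   -2    0    4   -2   -6    2   -6    3   -8    0   -4    1   -3    0   -3   -3    0
194   -2    5   -1    2   -7    3   -1    0    2    2   -3   11    0   -5    0    6    4   10   11   12    2   -3    0   -5    4
196    3    1    9    0    0    5   -6   -1   -6    4    0   -2   -2    0    6    0    8  121  122    8    2    0    5   -1    2
198    5    0    5   -7   -4    4    5    0    2    0   -4   -2    6    6    7   17  114  121  121    6    1    4   -2    8   -5
200    0   -1   -1   -7    5    1   -2   -2   -7    7    7   10   83    6  100  101  112  112  126    0    5   -3    1    8   -2
202    5   -1    5    0   -4    2    2    8    9    7   96   93   90   84   95  101  113  110    8   11    7    0    3   -2    1
204    3   -3    0    1    0 1586    9   13   82   83   90   77   83   88   97  100   91   72    8    9   12   17    4    1    3
206    0    0  
[... 628 characters left out ...]
2
216 1586    0    5   13   11    8    7   13   11   15    3    6   12    8    7   13    7    3    0   -1    0    0   -3    0    2
218    0   -5   -3    4   13    7    5    9    8   11    7   11   12   12   10    2    0    1    0    1   -1   -1   -2    0    2
220   -2    3    0   -8    5   13   10    4    5   15   12    5    6    1    5    1    2   -1   -3   -3    2    2    6    0   -3
222    4   -1    5    0   10   21   15    5    7    4   -4    2    5   -3    0    0   -3    7    4   -1   -4    1    4   -2   -2
224   -2   -3    0    1    1    8   11    8    0   -3    6    1    4    0   -5   -1   -2    1    0    0    0    0   -3    2   -2
box top [[ 478.90132595 -317.78217357   62.        ]]
```

Run:
```python
import cv2
a=cv2.imread('pics/top0.png')
cv2.imwrite('pics/c1.png',cv2.resize(a[185:235,245:305],None,fx=10,fy=10,interpolation=cv2.INTER_CUBIC))
b=cv2.imread('pics/scene0.png')
cv2.imwrite('pics/c2.png',cv2.resize(b[210:260,275:335],None,fx=10,fy=10,interpolation=cv2.INTER_CUBIC))
cv2.imwrite('pics/c3.png',cv2.resize(a[195:255,335:405],None,fx=9,fy=9,interpolation=cv2.INTER_CUBIC))
cv2.imwrite('pics/c4.png',cv2.resize(a[180:245,165:240],None,fx=9,fy=9,interpolation=cv2.INTER_CUBIC))
```

```text
(no output)
```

View pics/c1.png

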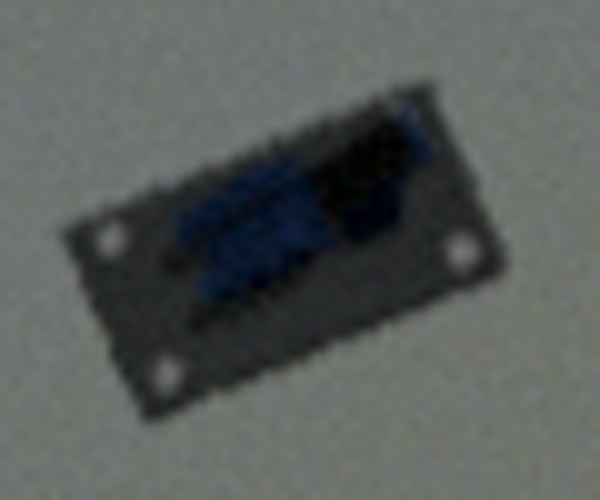

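View pics/c2.png

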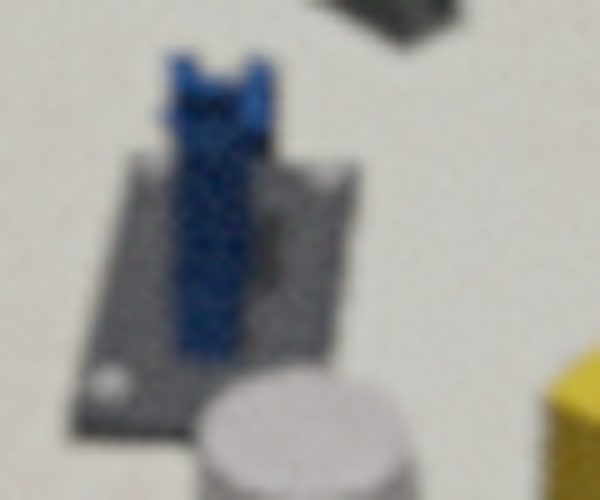

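View pics/c3.png

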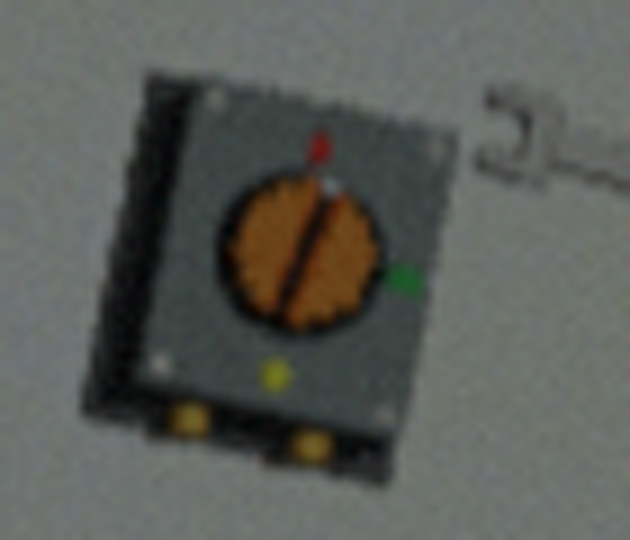

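View pics/c4.png

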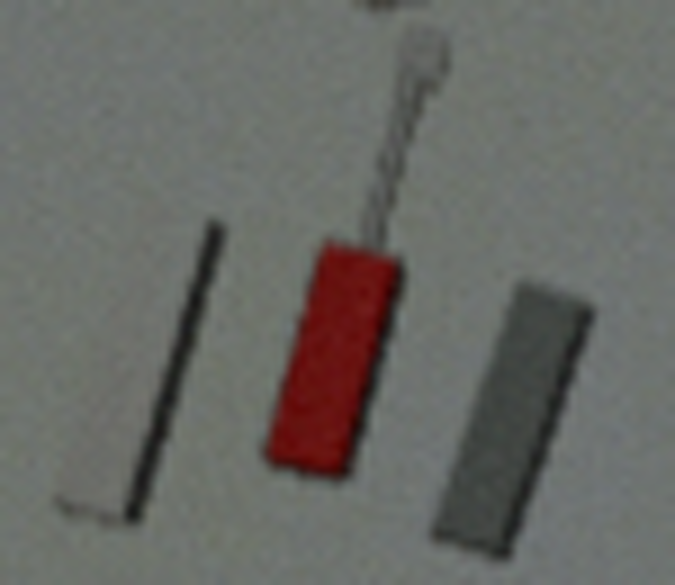

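View pics/wrist0.png

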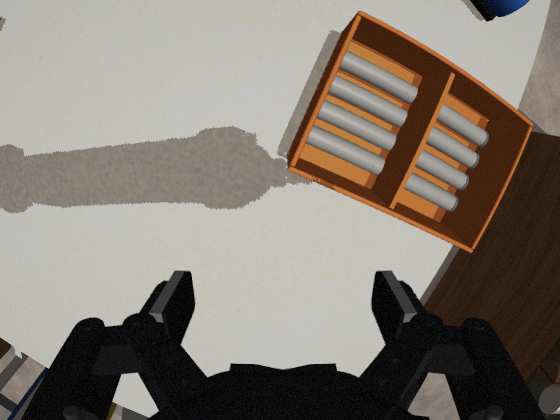

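Run:
```python
from h import *
f=dict(np.load('wrist.npz'));R,_=cv2.Rodrigues(f['rvec']);print(-R.T@f['tvec'],R)
f=dict(np.load('top.npz'));im=f['image'].astype(int)
hsv=cv2.cvtColor(f['image'],cv2.COLOR_RGB2HSV)
red=(((hsv[...,0]<8)|(hsv[...,0]>172))&(hsv[...,1]>150)&(hsv[...,2]>70)).astype(np.uint8)
n,l,s,c=cv2.connectedComponentsWithStats(red)
for i in range(1,n):
    if 100<s[i,4]<800:
        vv,uu=np.nonzero(l==i); p=world(f,uu,vv,z=26)[:,:2]
        m=p.mean(0); w,V=np.linalg.eigh(np.cov(p.T)); print(c[i],s[i,4],m,np.hypot(*m),np.sqrt(12*w),np.degrees(np.arctan2(V[1,1],V[0,1])))
org=((hsv[...,0]>8)&(hsv[...,0]<18)&(hsv[...,1]>150)).astype(np.uint8)
n,l,s,c=cv2.connectedComponentsWithStats(org)
for i in range(1,n):
    if s[i,4]>50: print('orange',c[i],s[i],world(f,*c[i],z=76))
g=im.min(2)
```

```text
[ 328.75434662 -565.29269061  372.45494544] [[ 0.39176584 -0.92006391 -0.00138647]
 [-0.87457925 -0.37286544  0.30997178]
 [-0.28571082 -0.12022378 -0.95074475]]
[201.325 219.565] 200 [517.08875367 281.52859747] 588.7606732479143 [30.78191028 90.31938309] 165.57486769353764
[203.39622642 269.01886792] 212 [334.96659556 269.90672409] 430.1770099098575 [30.37785781 91.36416954] 130.11455794720143
[268.09478673 264.36492891] 211 [349.54277216  34.79411786] 351.27023815041656 [30.5205988  91.14468962] 79.94301545593787
orange [220.60714286 142.60714286] [200 142  41   2  56] [[797.82757432 207.92581597  76.        ]]
orange [ 83.80635838 188.57514451] [ 79 154  11  67 346] [[626.41453284 701.35442616  76.        ]]
orange [548.69623656 235.28494624] [535 205  25  63 372] [[ 441.22046289 -974.89362768   76.        ]]
orange [  5.1966759  237.16066482] [  0 207  14  77 361] [[451.47504239 966.5496859   76.        ]]
orange [144.45317221 241.03323263] [136 210  18  61 331] [[433.30943143 473.01014041  76.        ]]
orange [368.03030303 222.96464646] [360 215  17  17 198] [[ 491.48961318 -326.3566776    76.        ]]
orange [470.25935484 257.02903226] [ 435  236   75   46 1550] [[ 365.98351355 -684.7172674    76.        ]]
orange [549.61 270.03] [542 261  18  20 100] [[ 317.52147208 -962.78451802   76.        ]]
orange [551.32051282 289.55128205] [544 278  16  22  78] [[ 249.54530444 -960.36476314   76.        ]]
orange [ 75.2027027  289.45945946] [ 56 287  41   6 148] [[266.32437132 705.39391652  76.        ]]
orange [552.01449275 306.65217391] [547 299  13  18  69] [[ 190.92205409 -955.45408088   76.        ]]
orange [ 67.83333333 302.37962963] [ 54 300  30   6 108] [[222.58414931 727.4775747   76.        ]]
orange [ 73.96153846 315.05128205] [ 54 312  42   7 156] [[179.66878398 703.13911159  76.        ]]
```

Request:
send_rows --rows '[{"dx": 0.19,"dy": 0.24,"dz": 0.1,"turn": -0.3},{"dx": 0.19,"dy": 0.24,"dz": 0.1,"turn": -0.3},{"dx": 0.19,"dy": 0.24,"dz": 0.1,"turn": -0.3},{"dx": 0.19,"dy": 0.24,"dz": 0.1,"turn": -0.3},{"dx": 0.19,"dy": 0.24,"dz": 0.1,"turn": -0.3},{"dx": 0.19,"dy": 0.24,"dz": 0.1,"turn": -0.3},{"dx": 0.19,"dy": 0.24,"dz": 0.1,"turn": -0.3},{"dx": 0.19,"dy": 0.24,"dz": 0.1,"turn": -0.3},{"dx": 0.19,"dy": 0.24,"dz": 0.1,"turn": -0.3},{"dx": 0.19,"dy": 0.24,"dz": 0.1,"turn": -0.3}]' --jaw -1 --grip_force 20

```text
time: 1.43
eef_pos: [446.7, -355.9, 343.1]
ee_rot: [180.0, -0.1, 6.2]
ft_force: [-0.6, -1.8, -1.5]
width: 1.001
```

Run:
```python
from h import *
f=grab('wrist','w1');s=manip.get_state();print(s['time'],s['eef_pos'],s['ee_rot'],s['q'])
import shutil;shutil.copy('wrist.npz','w1.npz')
```

```text
1.4833 [ 444.7671985  -357.87959196  342.4460073 ] [1.79952925e+02 2.30033022e-02 5.95517536e+00] [ 35.33406083  23.45361631   1.94840962  85.87210341  -0.76857482
  70.67263663 -46.66902416]
```

View pics/w1.png

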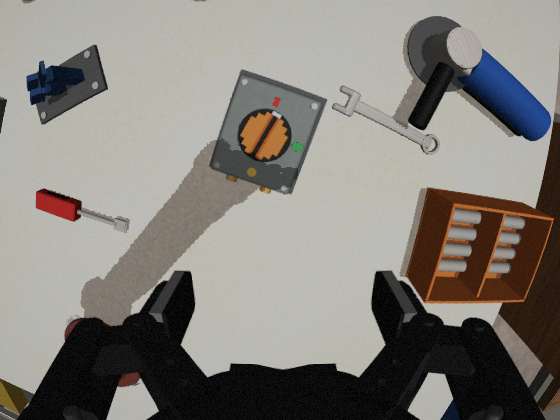

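Run:
```python
from h import *
f=dict(np.load('w1.npz'));im=f['image'];hsv=cv2.cvtColor(im,cv2.COLOR_RGB2HSV)
def comp(m,box,z,amin=8):
    n,l,s,c=cv2.connectedComponentsWithStats(m.astype(np.uint8))
    for i in range(1,n):
        if s[i,4]>amin and box[0]<c[i][0]<box[1] and box[2]<c[i][1]<box[3]: 
            print(c[i],s[i,4],world(f,*c[i],z=z,fish=True))
H,S,V=[hsv[...,i].astype(int) for i in range(3)]
box=(205,330,65,195)
m=(H>5)&(H<20)&(S>120)&(V>60)
print('orange');comp(m,box,76)
vv,uu=np.nonzero(m); k=(uu>205)&(uu<330)&(vv>95)&(vv<165)
hull=cv2.convexHull(np.stack([uu[k],vv[k]],1).astype(np.int32));(c,r,_)=cv2.fitEllipse(hull.astype(np.float32));print('ell',c,r,world(f,*c,z=76,fish=True))
cen=world(f,*c,z=76,fish=True)
print('red');comp(((H<5)|(H>174))&(S>150)&(V>100),box,62,4)
print('green');comp((H>50)&(H<85)&(S>100),box,62,4)
print('yel');comp((H>20)&(H<33)&(S>120),box,62,4)
cr=im[65:200,205:330];cv2.imwrite('pics/w1c.png',cv2.cvtColor(cv2.resize(cr,None,fx=4.4,fy=4.4,interpolation=cv2.INTER_CUBIC),cv2.COLOR_RGB2BGR))
```

```text
orange
[254.53794038 130.29945799] 738 [[ 498.73531275 -315.23332027   76.        ]]
[272.77432432 140.89459459] 740 [[ 487.91479761 -338.70237232   76.        ]]
[231.         177.84090909] 44 [[ 436.4603389  -290.94920766   76.        ]]
[262.14285714 188.71428571] 14 [[ 426.40613124 -331.46157046   76.        ]]
[267.84615385 190.53846154] 13 [[ 424.79707259 -338.86000665   76.        ]]
ell (263.5246887207031, 135.78515625) (45.43959045410156, 50.09254837036133) [[ 493.05452744 -326.82415413   76.        ]]
red
[276.16666667 101.30952381] 42 [[ 537.06229554 -337.40909107   62.        ]]
green
[296.81481481 146.41975309] 81 [[ 482.82151608 -369.47702083   62.        ]]
yel
[251.38235294 171.44117647] 68 [[ 444.3735421  -314.95175416   62.        ]]
[264.8 189. ] 5 [[ 422.87220711 -334.44141629   62.        ]]
```

View pics/w1c.png

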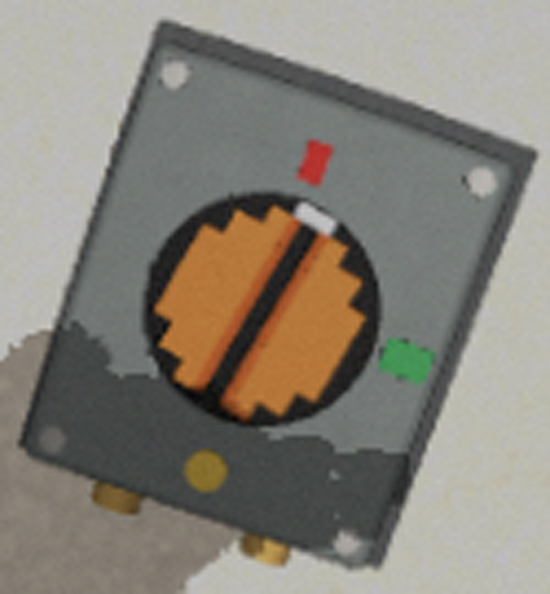

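Request:
send_rows --rows '[{"dx": 0.03,"dy": 0.37,"dz": 0.0,"turn": -0.36},{"dx": 0.03,"dy": 0.37,"dz": 0.0,"turn": -0.36},{"dx": 0.03,"dy": 0.37,"dz": 0.0,"turn": -0.36},{"dx": 0.03,"dy": 0.37,"dz": 0.0,"turn": -0.36},{"dx": 0.03,"dy": 0.37,"dz": 0.0,"turn": -0.36},{"dx": 0.03,"dy": 0.37,"dz": 0.0,"turn": -0.36},{"dx": 0.03,"dy": 0.37,"dz": 0.0,"turn": -0.36},{"dx": 0.03,"dy": 0.37,"dz": 0.0,"turn": -0.36},{"dx": 0.03,"dy": 0.37,"dz": 0.0,"turn": -0.36},{"dx": 0.03,"dy": 0.37,"dz": 0.0,"turn": -0.36}]'

```text
time: 2.32
eef_pos: [474.7, 20.4, 342.0]
ee_rot: [-179.7, 0.1, -14.0]
ft_force: [0.4, 0.6, 0.5]
width: 1.0
```

Run:
```python
from h import *
f=grab('wrist','w2');s=manip.get_state();print(s['time'],s['eef_pos'],s['ee_rot'],s['q'])
import shutil;shutil.copy('wrist.npz','w2.npz')
```

```text
2.3667 [474.6286366   15.27090747 341.82954506] [-1.79929261e+02  7.08492619e-02 -1.43538978e+01] [  -2.09542429   14.24457396   -3.01526156   99.87872918    0.71335967
   65.94064642 -109.6634484 ]
```

View pics/w2.png

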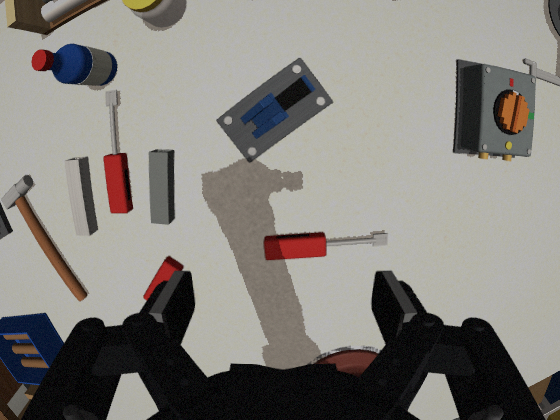

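Run:
```python
from h import *
f=dict(np.load('w2.npz'));im=f['image'];hsv=cv2.cvtColor(im,cv2.COLOR_RGB2HSV)
H,S,V=[hsv[...,i].astype(int) for i in range(3)]
P=cloud(f,True)
R,_=cv2.Rodrigues(f['rvec']);print('cam',-R.T@f['tvec'])
# rest footprint by height
m=np.zeros(H.shape,bool);m[50:165,210:340]=True
mm=m&(V<115)
p=world(f,*np.nonzero(mm)[::-1],z=10,fish=True)[:,:2].astype(np.float32)
# largest comp
n,l,s,c=cv2.connectedComponentsWithStats(mm.astype(np.uint8));i=1+s[1:,4].argmax()
vv,uu=np.nonzero(l==i);p=world(f,uu,vv,z=10,fish=True)[:,:2].astype(np.float32)
print('area',len(p),cv2.minAreaRect(p))
# screws (light) at z=10
w=m&(V>150)&(S<60)
n,l,s,c=cv2.connectedComponentsWithStats(w.astype(np.uint8))
for i in range(1,n):
    if 8<s[i,4]<120: print('screw',c[i],s[i,4],world(f,*c[i],z=10,fish=True))
# target handle
red=((H<8)|(H>172))&(S>120)&(V>60)
n,l,s,c=cv2.connectedComponentsWithStats(red.astype(np.uint8))
for i in range(1,n):
    if s[i,4]>300:
        vv,uu=np.nonzero(l==i);q=world(f,uu,vv,z=26,fish=True)[:,:2].astype(np.float32);print('red',c[i],s[i,4],cv2.minAreaRect(q), np.median(P[vv,uu,2]))
print('blade tip', world(f,[112,112],[93,98],z=14,fish=True))
cr=im[45:170,205:345];cv2.imwrite('pics/w2c.png',cv2.cvtColor(cv2.resize(cr,None,fx=5,fy=5,interpolation=cv2.INTER_CUBIC),cv2.COLOR_RGB2BGR))
cr=im[80:240,50:190];cv2.imwrite('pics/w2d.png',cv2.cvtColor(cv2.resize(cr,None,fx=3.7,fy=3.7,interpolation=cv2.INTER_CUBIC),cv2.COLOR_RGB2BGR))
```

```text
cam [552.81571183   1.35099256 473.0079689 ]
area 5612 ((555.7411499023438, 16.384323120117188), (80.37423706054688, 150.1701202392578), 22.776857376098633)
screw [296.5   68.64] 50 [[605.17992387 -29.06082397  10.        ]]
screw [320.20408163 100.71428571] 49 [[553.03396121 -50.42366086  10.        ]]
screw [227.87804878 120.02439024] 41 [[558.57187478  82.61573363  10.        ]]
screw [251.62857143 150.77142857] 35 [[506.73972855  61.2353814   10.        ]]
red [115.54697674 183.38604651] 1075 ((519.4105224609375, 279.89300537109375), (35.88043212890625, 93.75635528564453), 77.51364135742188) 25.161011134137823
red [295.03335919 247.193173  ] 1289 ((354.8800354003906, 34.87611389160156), (92.47460174560547, 39.474830627441406), 80.23240661621094) 24.97919702534142
red [162.32926829 275.35569106] 492 ((343.91021728515625, 268.1566467285156), (28.532297134399414, 105.47895812988281), 35.18460464477539) 24.88812593954856
red [351.796875   360.95028409] 704 ((90.63288879394531, -10.313911437988281), (95.51597595214844, 54.859825134277344), 70.78987884521484) 11.919861929822417
blade tip [[655.1775663  245.78301804  14.        ]
 [647.69849904 247.97202856  14.        ]]
```

View pics/w2c.png

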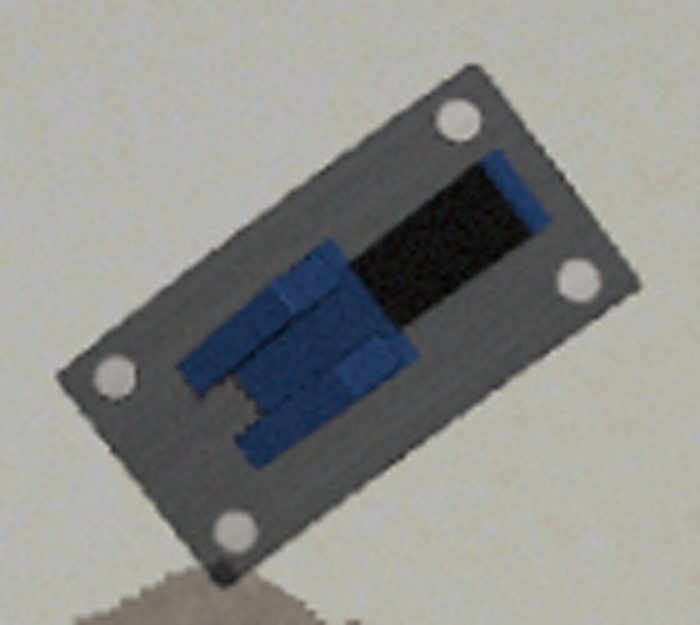

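View pics/w2d.png

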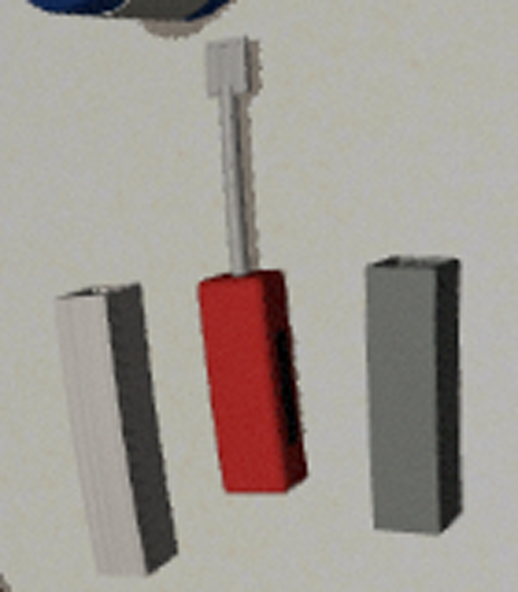

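Run:
```python
from h import *
f=dict(np.load('w2.npz'));im=f['image']
P=cloud(f,True)
c0=np.array([555.9,16.1]);yaw=np.radians(112.6);ex=np.array([np.cos(yaw),np.sin(yaw)]);ey=np.array([-ex[1],ex[0]])
Q=P[45:170,205:345].reshape(-1,3);C=im[45:170,205:345].reshape(-1,3)
x=(Q[:,:2]-c0)@ex;y=(Q[:,:2]-c0)@ey;z=Q[:,2]
k=(z>20)&(abs(x)<90)&(abs(y)<45)
print(k.sum(), y[k].min(),y[k].max(), 'ymean',np.median(y[k]))
for a in range(-90,70,6):
    j=k&(x>=a)&(x<a+6)
    if j.sum()>3:
        for nm,jj in(('mid',j&(abs(y-np.median(y[k]))<6)),('side',j&(abs(y-np.median(y[k]))>9))):
            if jj.sum()>2: print(a,nm,jj.sum(),'z %.1f..%.1f'%(z[jj].min(),z[jj].max()),'med x+z %.1f'%np.median((x+z)[jj]),'y %.1f..%.1f'%(y[jj].min(),y[jj].max()))
```

```text
1792 -18.05954428733411 17.95164296665329 ymean 0.3764676934689131
-54 mid 40 z 119.5..125.5 med x+z 71.8 y -5.5..5.8
-54 side 5 z 120.3..124.7 med x+z 73.7 y -9.3..10.2
-48 mid 66 z 118.2..125.3 med x+z 76.4 y -5.4..6.3
-48 side 12 z 120.5..124.3 med x+z 76.7 y -9.9..10.4
-42 mid 64 z 110.1..120.3 med x+z 76.7 y -5.5..6.3
-42 side 10 z 113.4..118.5 med x+z 76.6 y -9.6..10.0
-36 mid 62 z 105.5..114.5 med x+z 76.4 y -5.4..6.4
-36 side 11 z 106.8..112.9 med x+z 76.5 y -10.1..10.1
-30 mid 58 z 99.4..107.6 med x+z 76.5 y -5.5..6.2
-30 side 10 z 100.0..106.5 med x+z 76.5 y -10.0..10.1
-24 mid 56 z 93.7..102.5 med x+z 76.5 y -5.6..6.3
-24 side 14 z 94.0..100.9 med x+z 76.7 y -10.5..10.4
-18 mid 54 z 88.0..95.5 med x+z 76.8 y -5.6..6.3
-18 side 11 z 78.5..94.9 med x+z 77.0 y -17.7..9.7
-12 mid 50 z 81.5..88.9 med x+z 76.8 y -5.6..6.2
-12 side 74 z 79.1..87.2 med x+z 74.1 y -18.1..17.7
-6 mid 47 z 75.0..84.6 med x+z 76.3 y -5.4..6.2
-6 side 73 z 77.7..92.7 med x+z 85.6 y -17.4..17.6
0 mid 47 z 69.0..77.7 med x+z 75.9 y -5.5..6.2
0 side 74 z 72.1..97.2 med x+z 97.6 y -17.4..17.7
6 mid 44 z 63.8..71.1 med x+z 76.2 y -5.6..6.2
6 side 69 z 67.2..96.4 med x+z 101.7 y -17.3..17.6
12 mid 42 z 57.2..64.7 med x+z 76.1 y -5.2..6.1
12 side 66 z 59.1..91.1 med x+z 101.9 y -16.8..18.0
18 mid 40 z 51.8..58.6 med x+z 76.3 y -5.6..6.4
18 side 62 z 51.7..84.1 med x+z 101.8 y -16.6..17.8
24 mid 36 z 45.6..53.7 med x+z 76.1 y -5.0..6.3
24 side 56 z 69.7..78.8 med x+z 101.6 y -17.1..16.9
30 side 54 z 64.4..73.2 med x+z 101.2 y -16.8..16.7
36 side 21 z 62.6..67.3 med x+z 101.4 y -16.4..17.0
```

Request:
send_rows --rows '[{"dx": 0.017,"dy": 0.275,"dz": -0.2,"turn": 0.009},{"dx": 0.017,"dy": 0.275,"dz": -0.2,"turn": 0.009},{"dx": 0.017,"dy": 0.275,"dz": -0.2,"turn": 0.009},{"dx": 0.017,"dy": 0.275,"dz": -0.2,"turn": 0.009},{"dx": 0.017,"dy": 0.275,"dz": -0.2,"turn": 0.009},{"dx": 0.017,"dy": 0.275,"dz": -0.2,"turn": 0.009},{"dx": 0.017,"dy": 0.275,"dz": -0.2,"turn": 0.009},{"dx": 0.017,"dy": 0.275,"dz": -0.2,"turn": 0.009},{"dx": 0.017,"dy": 0.275,"dz": -0.2,"turn": 0.009},{"dx": 0.017,"dy": 0.275,"dz": -0.2,"turn": 0.009}]' --jaw -0.18

```text
time: 3.2
eef_pos: [491.3, 286.8, 139.5]
ee_rot: [179.8, 0.2, -14.1]
ft_force: [-0.0, -0.3, 0.3]
width: 0.586
```

Run:
```python
from h import *
f=grab('wrist','w3');s=manip.get_state();print(s['time'],s['eef_pos'],s['ee_rot'],s['q'],s['width'])
im=f['image'];hsv=cv2.cvtColor(im,cv2.COLOR_RGB2HSV)
H,S,V=[hsv[...,i].astype(int) for i in range(3)]
P=cloud(f,True)
red=((H<8)|(H>172))&(S>120)&(V>60)&(abs(P[...,2]-26)<4)
n,l,s,c=cv2.connectedComponentsWithStats(red.astype(np.uint8))
for i in range(1,n):
    if s[i,4]>300:
        vv,uu=np.nonzero(l==i);q=world(f,uu,vv,z=26,fish=True)[:,:2].astype(np.float32);print('red',c[i],s[i,4],cv2.minAreaRect(q))
```

```text
3.25 [492.48388752 284.72386638 141.00170892] [ 1.79798274e+02  3.87273274e-02 -1.43193574e+01] [ -28.82197231   34.94172974   -5.42646067  101.80830982    4.65725678
   43.64066842 -140.97745633] 0.59131818549571
red [279.85100753 175.33462243] 4913 ((518.7288208007812, 282.9501647949219), (32.79266357421875, 92.2664566040039), 75.8856201171875)
red [528.87277896 275.64250178] 1407 ((352.9027404785156, 38.72697067260742), (95.04863739013672, 34.178184509277344), 80.10320281982422)
red [327.89467005 350.68527919] 788 ((334.7123107910156, 276.8802490234375), (33.3394660949707, 60.2327880859375), 41.63785934448242)
```

View pics/w3.png

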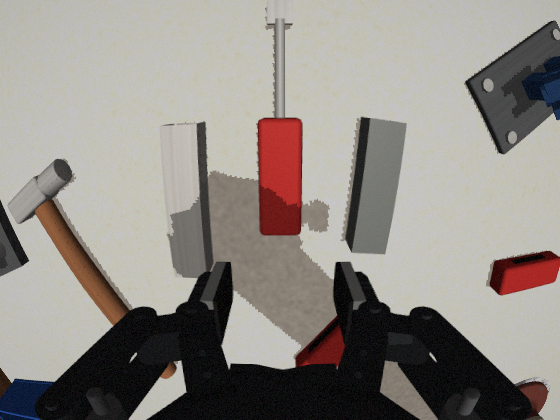

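Request:
send_rows --rows '[{"dx": 0.0,"dy": 0.0025,"dz": -0.04,"turn": 0.004},{"dx": 0.0,"dy": 0.0025,"dz": -0.08,"turn": 0.004},{"dx": 0.0,"dy": 0.0025,"dz": -0.11,"turn": 0.004},{"dx": 0.0,"dy": 0.0025,"dz": -0.12,"turn": 0.004},{"dx": 0.0,"dy": 0.0025,"dz": -0.13,"turn": 0.004},{"dx": 0.0,"dy": 0.0025,"dz": -0.131,"turn": 0.004},{"dx": 0.0,"dy": 0.0025,"dz": -0.131,"turn": 0.004},{"dx": 0.0,"dy": 0.0025,"dz": -0.131,"turn": 0.004}]'

```text
time: 3.92
eef_pos: [493.4, 289.8, 13.3]
ee_rot: [-179.8, -0.2, -14.0]
ft_force: [-0.6, -0.2, -0.2]
width: 0.587
```

Request:
send_rows --rows '[{"dx": 0,"dy": 0,"dz": 0,"turn": 0},{"dx": 0,"dy": 0,"dz": 0,"turn": 0},{"dx": 0,"dy": 0,"dz": 0,"turn": 0},{"dx": 0,"dy": 0,"dz": 0,"turn": 0},{"dx": 0,"dy": 0,"dz": 0,"turn": 0}]' --jaw 1 --grip_force 20

```text
time: 4.33
eef_pos: [492.9, 290.0, 13.1]
ee_rot: [-179.9, -0.1, -14.0]
ft_force: [-0.6, -0.4, 6.7]
width: 0.398
```

Request:
send_rows --rows '[{"dx": 0,"dy": 0,"dz": 0.02,"turn": 0},{"dx": 0,"dy": 0,"dz": 0.04,"turn": 0},{"dx": 0,"dy": 0,"dz": 0.06,"turn": 0},{"dx": 0,"dy": 0,"dz": 0.08,"turn": 0},{"dx": 0,"dy": 0,"dz": 0.1,"turn": 0},{"dx": 0,"dy": 0,"dz": 0.12,"turn": 0},{"dx": 0,"dy": 0,"dz": 0.15,"turn": 0},{"dx": 0,"dy": 0,"dz": 0.17,"turn": 0},{"dx": 0,"dy": 0,"dz": 0.17,"turn": 0}]'

```text
time: 5.08
eef_pos: [494.0, 291.2, 186.2]
ee_rot: [-179.6, -0.4, -14.0]
ft_force: [-0.5, 0.6, -1.3]
width: 0.396
```

Run:
```python
from h import *
f=grab('wrist','w4');f2=grab('scene','s4');s=manip.get_state();print(s['time'],s['eef_pos'],s['ft_force'],s['torque'],s['width'])
a=f['image'];b=cv2.resize(f2['image'][130:290,200:420],None,fx=2.6,fy=2.6)
cv2.imwrite('pics/s4c.png',b[...,::-1])
```

```text
5.1833 [491.63592894 289.59096783 181.87693868] [-0.62571276  0.04405695 -1.90106227] [0.04310064 0.10061252 0.02489559] 0.3934456723217561
```

View pics/w4.png

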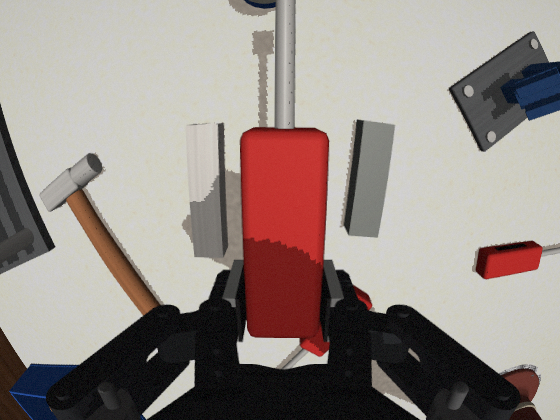

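View pics/s4c.png

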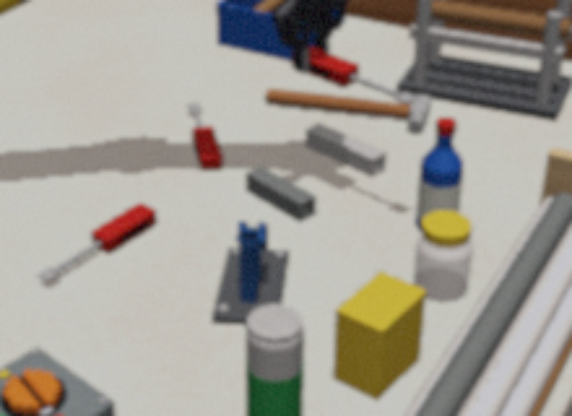

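```bash
cat >> h.py <<'E'
def tilt(f,show=True):
    """fit plane to red top face of held handle seen by wrist camera"""
    im=f['image'];hsv=cv2.cvtColor(im,cv2.COLOR_RGB2HSV);H,S,V=[hsv[...,i].astype(int) for i in range(3)]
    red=(((H<8)|(H>172))&(S>120)&(V>40)).astype(np.uint8)
    red[:, :215]=0; red[:,350:]=0
    red=cv2.erode(red,np.ones((3,3),np.uint8))
    n,l,s,c=cv2.connectedComponentsWithStats(red);i=1+s[1:,4].argmax()
    p=cloud(f,True)[l==i]
    q=p
    for _ in range(5):
        m=q.mean(0);N=np.linalg.svd(q-m,full_matrices=False)[2][2];N*=np.sign(N[2])
        q=p[abs((p-m)@N)<3]
    return N,m,len(q),q
E
python3 - <<'E'
from h import *
f=dict(np.load('wrist.npz'))
N,m,n,q=tilt(f);print(N,m,n,np.degrees(np.arccos(N[2])))
E
```

```text
[-0.26452181 -0.93047109  0.25347932] [517.97692441 284.5909908  191.84750525] 3341 75.31650366123756
```

Request:
send_rows --rows '[{"dx": 0.0,"dy": -0.03,"dz": 0.04,"turn": 0.12},{"dx": 0.02,"dy": -0.06,"dz": 0.06,"turn": 0.24},{"dx": 0.03,"dy": -0.09,"dz": 0.06,"turn": 0.36},{"dx": 0.04,"dy": -0.12,"dz": 0.06,"turn": 0.48},{"dx": 0.05,"dy": -0.15,"dz": 0.06,"turn": 0.6},{"dx": 0.06,"dy": -0.18,"dz": 0.06,"turn": 0.72},{"dx": 0.07,"dy": -0.21,"dz": 0.06,"turn": 0.84},{"dx": 0.075,"dy": -0.24,"dz": 0.06,"turn": 0.96},{"dx": 0.077,"dy": -0.27,"dz": 0.06,"turn": 1.08},{"dx": 0.077,"dy": -0.29,"dz": 0.06,"turn": 1.2}]'

```text
time: 6.02
eef_pos: [567.9, -5.1, 238.7]
ee_rot: [-179.9, 0.3, 54.9]
ft_force: [-0.4, -0.3, -1.4]
width: 0.393
```

Request:
send_rows --rows '[{"dx": 0.0,"dy": -0.005,"dz": 0.0,"turn": 0.12},{"dx": 0.0,"dy": -0.01,"dz": 0.0,"turn": 0.24},{"dx": 0.0,"dy": -0.015,"dz": 0.0,"turn": 0.36},{"dx": 0.0,"dy": -0.015,"dz": 0.0,"turn": 0.48},{"dx": 0.0,"dy": -0.015,"dz": 0.0,"turn": 0.6},{"dx": 0.0,"dy": -0.015,"dz": 0.0,"turn": 0.72},{"dx": 0.0,"dy": -0.015,"dz": 0.0,"turn": 0.84},{"dx": 0.0,"dy": -0.015,"dz": 0.0,"turn": 0.96},{"dx": 0.0,"dy": -0.015,"dz": 0.0,"turn": 1.01},{"dx": 0.0,"dy": -0.015,"dz": 0.0,"turn": 1.01}]'

```text
time: 6.85
eef_pos: [567.6, -15.9, 239.1]
ee_rot: [-179.8, -0.1, 112.7]
ft_force: [-0.4, 1.1, -1.7]
width: 0.392
```

Run:
```python
from h import *
f=grab('wrist','w5');s=manip.get_state();print(s['time'],s['eef_pos'],s['ee_rot'],s['ft_force'],s['torque'],s['width'],s['q'])
N,m,n,q=tilt(f);print(N,m,n,np.degrees(np.arccos(N[2])))
```

```text
6.9 [567.80469386 -15.79129953 239.37214872] [-1.79806041e+02 -1.01003578e-01  1.12575461e+02] [ 0.13803419 -1.50559144 -1.25223853] [-0.09053232  0.02104463 -0.02404535] 0.39570756525229345 [ 23.69985742  32.60852693 -39.07231882  94.83755271  22.78587326
  60.99048592   0.31678122]
[-0.00253886  0.01643577  0.9998617 ] [556.28120544  14.44681356 250.96578387] 16128 0.9529131861365245
```

View pics/w5.png

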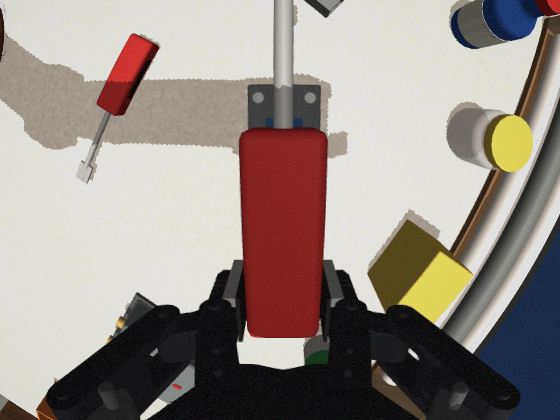

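Request:
send_rows --rows '[{"dx": 0.0,"dy": 0.0,"dz": -0.03,"turn": 0},{"dx": 0.0,"dy": 0.0,"dz": -0.06,"turn": 0},{"dx": 0.0,"dy": 0.0,"dz": -0.085,"turn": 0},{"dx": 0.0,"dy": 0.0,"dz": -0.095,"turn": 0},{"dx": 0.0,"dy": 0.0,"dz": -0.0995,"turn": 0},{"dx": 0.0,"dy": 0.0,"dz": -0.0995,"turn": 0}]'

```text
time: 7.4
eef_pos: [568.5, -15.3, 141.0]
ee_rot: [-179.9, -0.0, 112.6]
ft_force: [0.6, -0.3, -0.4]
width: 0.397
```

Request:
send_rows --rows '[{"dx": -0.001,"dy": 0.0025,"dz": -0.0025,"turn": 0},{"dx": -0.002,"dy": 0.005,"dz": -0.005,"turn": 0},{"dx": -0.0028,"dy": 0.0068,"dz": -0.0075,"turn": 0},{"dx": -0.0036,"dy": 0.0086,"dz": -0.0105,"turn": 0},{"dx": -0.0036,"dy": 0.0086,"dz": -0.0105,"turn": 0}]'

```text
time: 7.82
eef_pos: [566.4, -6.4, 133.1]
ee_rot: [179.8, 0.1, 112.7]
ft_force: [-0.6, -1.4, 4.1]
width: 0.393
```

Run:
```python
from h import *
f=grab('wrist','w6');s=manip.get_state();print(s['time'],s['eef_pos'],s['ee_rot'],s['ft_force'],s['torque'],s['width'])
N,m,n,q=tilt(f);print(N,m,n,np.degrees(np.arccos(N[2])))
```

```text
7.8667 [566.40381337  -6.35745489 133.01922945] [1.79809375e+02 9.05660172e-02 1.12655190e+02] [-0.21481856 -1.24329194  5.32258363] [-0.27266507  0.00627176  0.01410684] 0.38948188156990393
[-0.06483314  0.15007272  0.98654693] [555.88107969  21.80117191 141.4558776 ] 15993 9.408847686970217
```

View pics/w6.png

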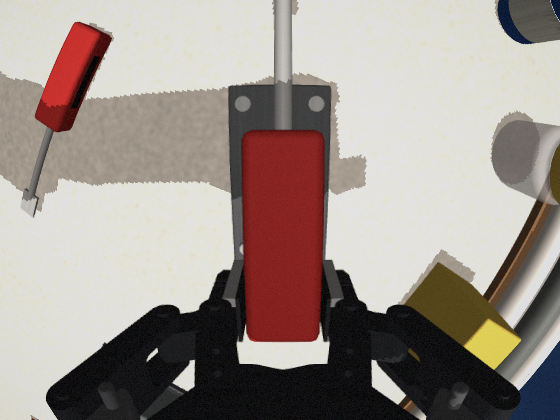

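Request:
send_rows --rows '[{"dx": -0.0005,"dy": 0.0012,"dz": -0.0025,"turn": 0},{"dx": -0.0009,"dy": 0.0022,"dz": -0.005,"turn": 0},{"dx": -0.0011,"dy": 0.0026,"dz": -0.0075,"turn": 0},{"dx": -0.0012,"dy": 0.0028,"dz": -0.01,"turn": 0},{"dx": -0.0012,"dy": 0.0028,"dz": -0.01,"turn": 0}]'

```text
time: 8.28
eef_pos: [565.0, -2.8, 123.0]
ee_rot: [179.8, 0.0, 112.7]
ft_force: [-1.3, 0.3, 5.6]
width: 0.393
```

Run:
```python
from h import *
f=grab('wrist','w7');s=manip.get_state();print(s['time'],s['eef_pos'],s['ee_rot'],s['ft_force'],s['torque'],s['width'])
N,m,n,q=tilt(f);print(N,m,n,np.degrees(np.arccos(N[2])))
```

```text
8.3333 [564.99792064  -2.79848017 123.0291613 ] [1.79810241e+02 7.80802487e-03 1.12663159e+02] [-2.08076369  0.7739046   5.93001529] [-0.08285485  0.14750041 -0.08969012] 0.39529842940958165
[-0.17747333  0.42295517  0.88860123] [556.80772453  19.93129471 126.82945615] 14947 27.30199941662023
```

Request:
send_rows --rows '[{"dx": 0,"dy": 0.0,"dz": -0.0025,"turn": 0},{"dx": 0,"dy": 0.0,"dz": -0.005,"turn": 0},{"dx": 0,"dy": 0,"dz": -0.0075,"turn": 0},{"dx": 0,"dy": 0,"dz": -0.009,"turn": 0},{"dx": 0,"dy": 0,"dz": -0.009,"turn": 0}]'

```text
time: 8.75
eef_pos: [566.1, -1.8, 120.2]
ee_rot: [179.6, 0.2, 112.7]
ft_force: [-9.6, -0.8, 39.0]
width: 0.392
```

Run:
```python
from h import *
f=grab('wrist','w8');s=manip.get_state();print(s['time'],s['eef_pos'],s['ee_rot'],s['ft_force'],s['torque'],s['width'])
N,m,n,q=tilt(f);print(N,m,n,np.degrees(np.arccos(N[2])))
```

```text
8.8 [566.07079188  -1.7588892  120.19179841] [179.61809209   0.21284508 112.67093158] [-8.9097691  -1.84774445 39.73494478] [-0.37375889  2.25490809 -0.02195426] 0.3934843936414992
[-0.18026011  0.42719945  0.88600616] [557.61536639  21.31055471 125.79023724] 15301 27.624404479776647
```

View pics/w8.png

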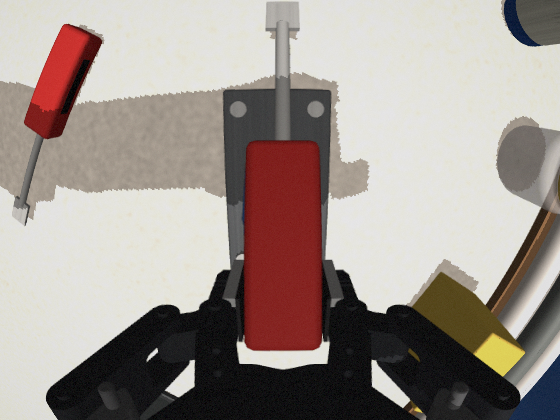

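```bash
cat >> h.py <<'E'
c0=np.array([555.9,16.1]);_y=np.radians(112.6);ex=np.array([np.cos(_y),np.sin(_y)]);ey=np.array([-ex[1],ex[0]])
def rest(p):
    p=np.atleast_2d(p);return np.stack([(p[:,:2]-c0)@ex,(p[:,:2]-c0)@ey,p[:,2]],1)
E
python3 - <<'E'
from h import *
f=dict(np.load('wrist.npz'))
N,m,n,q=tilt(f)
r=rest(q);d=np.array([np.cos(np.radians(27.5)),0,-np.sin(np.radians(27.5))])
u=r@d
for lo,hi in((0,2),(98,100)):
    a,b=np.percentile(u,[lo,hi]);k=(u>=a)&(u<=b);print(lo,r[k].mean(0))
print('y range',np.percentile(r[:,1],[1,99]),'TCP',rest([566.07,-1.76,120.2]))
Nr=np.array([N[:2]@ex,N[:2]@ey,N[2]]);print(Nr)
# cloud of other rest points visible/near fingers
P=cloud(f,True).reshape(-1,3);R=rest(P);C=f['image'].reshape(-1,3).astype(int)
k=(abs(R[:,0])<90)&(abs(R[:,1])<60)&(R[:,2]>20)&(R[:,2]<140)&(C[:,2]>C[:,0]+15)
print(k.sum(),R[k][:10])
E
python3 -c "
import cv2
a=cv2.imread('pics/w8.png')
cv2.imwrite('pics/w8c.png',cv2.resize(a[240:370,190:380],None,fx=4,fy=4,interpolation=cv2.INTER_CUBIC))"
```

```text
0 [-34.52637206  -3.56229885 145.52919013]
98 [ 44.21952183  -3.67346658 104.43926303]
y range [-19.43279931  12.16390131] TCP [[-20.39681791  -2.52553345 120.2       ]]
[0.46366802 0.00224722 0.88600616]
47 [[ 25.09421869  13.60712685 109.98606424]
 [ 17.42374976  17.20677834  83.78412063]
 [ 16.77399155  17.26958973  83.40673191]
 [ 16.74655151  17.0502253   85.39896758]
 [ 16.17332758  17.0795912   85.3039015 ]
 [ 15.95730031  16.95088968  86.53420079]
 [ 15.43215513  16.96007749  86.60983206]
 [ 14.84904987  16.99423268  86.47797569]
 [ 14.6608295   16.85932283  87.75970496]
 [ 14.4713818   16.72801024  89.01036569]]
```

View pics/w8c.png

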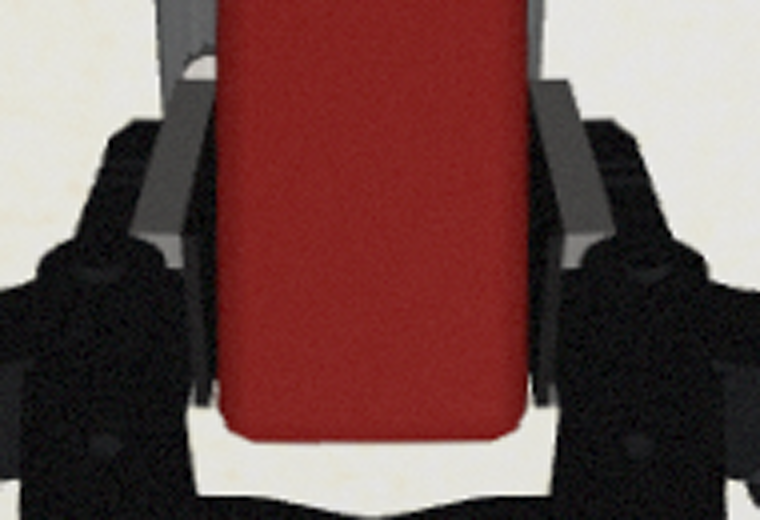

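Request:
send_rows --rows '[{"dx": 0,"dy": 0.0,"dz": 0.012,"turn": 0},{"dx": 0,"dy": 0.0,"dz": 0.025,"turn": 0},{"dx": 0.0017,"dy": -0.004,"dz": 0.025,"turn": 0},{"dx": 0.0034,"dy": -0.008,"dz": 0.025,"turn": 0},{"dx": 0.0034,"dy": -0.008,"dz": 0.025,"turn": 0}]'

```text
time: 9.22
eef_pos: [567.3, -14.1, 136.2]
ee_rot: [-179.9, 0.0, 112.5]
ft_force: [-1.0, -0.1, -1.3]
width: 0.396
```

```bash
cat >> h.py <<'E'
def held(f):
    s=manip.get_state();t=s['eef_pos'];print('t',s['time'],'TCP',t.round(1),'rest',rest(t).round(1),'F',s['ft_force'].round(1),'w',round(s['width'],3))
    N,m,n,q=tilt(f);yaw=np.radians(s['ee_rot'][2]);tx=np.array([np.cos(yaw),np.sin(yaw),0])
    th=np.degrees(np.arctan2(N@tx,N[2]));c,sn=np.cos(np.radians(th)),np.sin(np.radians(th))
    d=c*tx+np.array([0,0,-sn]);G=t+[0,0,8]
    u=(q-G)@d;h=np.median((q-G)@N)
    print('tilt %.1f rear %.1f front %.1f top %.1f'%(th,np.percentile(u,.5),np.percentile(u,99.5),h),'lat N %.3f'%(N@np.array([-tx[1],tx[0],0])))
E
python3 - <<'E'
from h import *
f=grab('wrist','w9');held(f)
E
```

```text
t 9.2667 TCP [566.9 -13.5 135.9] rest [[-31.5   1.2 135.9]] F [-0.4 -0.2 -1.4] w 0.391
tilt 27.5 rear -21.9 front 68.2 top 9.0 lat N -0.006
```

Request:
send_rows --rows '[{"dx": -0.0003,"dy": 0.0006,"dz": -0.006,"turn": 0},{"dx": -0.0005,"dy": 0.0013,"dz": -0.0095,"turn": 0},{"dx": -0.0008,"dy": 0.0019,"dz": -0.011,"turn": 0},{"dx": -0.001,"dy": 0.0024,"dz": -0.0125,"turn": 0},{"dx": -0.0012,"dy": 0.0028,"dz": -0.014,"turn": 0},{"dx": -0.0013,"dy": 0.0031,"dz": -0.0155,"turn": 0},{"dx": -0.0013,"dy": 0.0031,"dz": -0.0155,"turn": 0}]'

```text
time: 9.85
eef_pos: [566.3, -8.5, 123.9]
ee_rot: [180.0, 0.1, 112.7]
ft_force: [-4.7, -1.7, 12.5]
width: 0.39
```

Run:
```python
from h import *
f=grab('wrist','w10');held(f)
```

```text
t 9.9 TCP [566.3  -8.5 123.9] rest [[-2.670e+01 -1.000e-01  1.239e+02]] F [-4.7 -0.9 12.2] w 0.395
tilt 27.5 rear -21.1 front 68.9 top 9.2 lat N -0.003
```

Request:
send_rows --rows '[{"dx": 0,"dy": 0,"dz": 0.02,"turn": 0},{"dx": 0.004,"dy": -0.01,"dz": 0.04,"turn": 0},{"dx": 0.0128,"dy": -0.0302,"dz": 0.045,"turn": 0},{"dx": 0.0128,"dy": -0.0302,"dz": 0.035,"turn": 0},{"dx": 0.0128,"dy": -0.0302,"dz": 0.03,"turn": 0},{"dx": 0.0128,"dy": -0.0302,"dz": 0.028,"turn": 0},{"dx": 0.0128,"dy": -0.0302,"dz": 0.028,"turn": 0}]'

```text
time: 10.48
eef_pos: [577.5, -38.1, 148.3]
ee_rot: [-179.8, -0.1, 112.7]
ft_force: [-0.9, 1.4, -2.1]
width: 0.391
```

Run:
```python
from h import *
f=grab('wrist','w11');held(f);N,m,n,q=tilt(f);print(np.percentile(rest(q)[:,1],[1,99]))
```

```text
t 10.5333 TCP [578.  -37.9 148.9] rest [[-58.4   0.4 148.9]] F [ 0.6  0.  -0.3] w 0.393
tilt 27.3 rear -20.9 front 69.2 top 8.6 lat N -0.006
[-15.90189997  15.55179094]
```

View pics/w11.png

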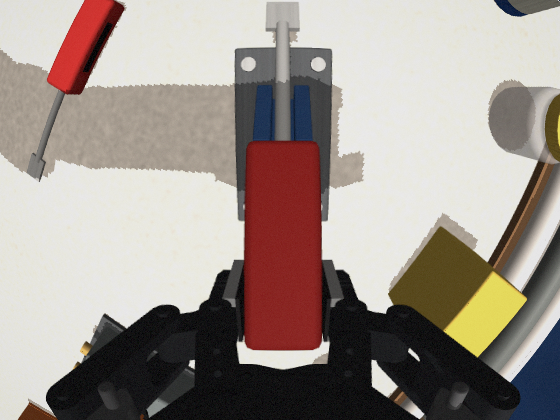

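Request:
send_rows --rows '[{"dx": 0,"dy": 0,"dz": -0.003,"turn": 0},{"dx": 0,"dy": 0,"dz": -0.005,"turn": 0},{"dx": 0,"dy": 0,"dz": -0.006,"turn": 0},{"dx": 0,"dy": 0,"dz": -0.006,"turn": 0}]'

```text
time: 10.87
eef_pos: [578.7, -39.0, 143.5]
ee_rot: [-180.0, -0.0, 112.7]
ft_force: [0.8, -0.4, -2.4]
width: 0.393
```

Run:
```python
from h import *
f=grab('wrist','w12');held(f)
```

```text
t 10.9167 TCP [578.8 -39.  143.7] rest [[-59.7   0.  143.7]] F [ 0.8  0.1 -0.7] w 0.395
tilt 27.4 rear -21.0 front 69.2 top 9.0 lat N -0.003
```

Request:
send_rows --rows '[{"dx": 0,"dy": 0,"dz": -0.001,"turn": 0},{"dx": 0,"dy": 0,"dz": -0.001,"turn": 0},{"dx": 0,"dy": 0,"dz": -0.001,"turn": 0},{"dx": 0,"dy": 0,"dz": -0.001,"turn": 0},{"dx": 0,"dy": 0,"dz": -0.001,"turn": 0}]' --jaw 0.14

```text
time: 11.33
eef_pos: [579.1, -39.1, 143.0]
ee_rot: [180.0, 0.0, 112.6]
ft_force: [0.0, -0.6, 1.2]
width: 0.429
```

Run:
```python
from h import *
f=grab('wrist','w13');held(f)
```

```text
t 11.3833 TCP [579.  -39.1 142.9] rest [[-5.990e+01 -1.000e-01  1.429e+02]] F [0.  0.8 1.1] w 0.433
tilt 44.9 rear -10.2 front 80.4 top 15.6 lat N -0.002
```

View pics/w13.png

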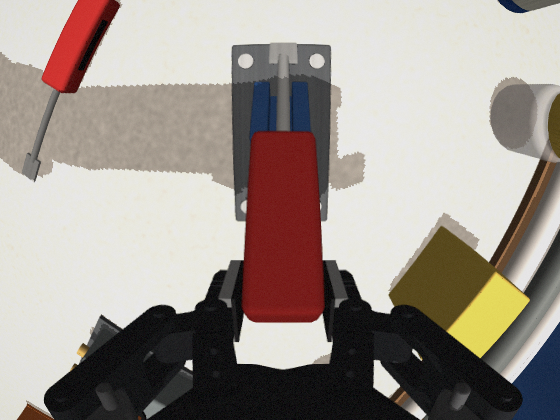

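Request:
send_rows --rows '[{"dx": 0,"dy": 0,"dz": 0.0,"turn": 0},{"dx": 0,"dy": 0,"dz": 0.0,"turn": 0},{"dx": 0,"dy": 0,"dz": 0.0,"turn": 0},{"dx": 0,"dy": 0,"dz": 0.0,"turn": 0},{"dx": 0,"dy": 0,"dz": 0.0,"turn": 0},{"dx": 0,"dy": 0,"dz": 0.0,"turn": 0}]' --jaw -0.3

```text
time: 11.88
eef_pos: [578.9, -39.1, 142.8]
ee_rot: [-180.0, -0.0, 112.6]
ft_force: [-0.3, -0.0, 0.7]
width: 0.648
```

Run:
```python
from h import *
f=grab('wrist','w14');held(f)
N,m,n,q=tilt(f);r=rest(q);d=np.array([.7071,0,-.7071]);nn=np.array([.7071,0,.7071])
u=r@d;print('centre s,z', d*(np.percentile(u,[.5,99.5]).mean())+nn*(np.median(r@nn)-13), np.ptp(np.percentile(u,[.5,99.5])), 'lat',np.percentile(r[:,1],[1,99]))
# blade tip: bright pixels near top centre
cr=f['image'][20:150,210:360];cv2.imwrite('pics/w14c.png',cv2.resize(cr,None,fx=4,fy=4,interpolation=cv2.INTER_CUBIC)[...,::-1])
```

```text
t 11.9333 TCP [578.9 -39.1 142.8] rest [[-59.8  -0.  142.8]] F [ 0.4 -0.2 -0.5] w 0.655
tilt 44.9 rear -10.2 front 79.9 top 15.7 lat N 0.001
centre s,z [-33.27793175   0.         128.08962482] 90.16254840797913 lat [-16.99771947  14.2043084 ]
```

View pics/w14c.png

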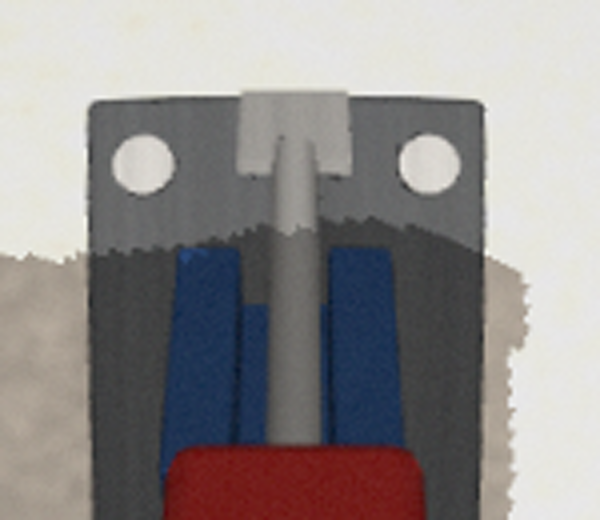

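Request:
send_rows --rows '[{"dx": -0.002,"dy": 0.005,"dz": 0.0,"turn": 0},{"dx": -0.0045,"dy": 0.011,"dz": -0.005,"turn": 0},{"dx": -0.0075,"dy": 0.0179,"dz": -0.011,"turn": 0},{"dx": -0.0075,"dy": 0.0179,"dz": -0.0155,"turn": 0},{"dx": -0.0075,"dy": 0.0179,"dz": -0.0155,"turn": 0},{"dx": -0.0075,"dy": 0.0179,"dz": -0.0155,"turn": 0}]'

```text
time: 12.43
eef_pos: [571.1, -21.2, 126.7]
ee_rot: [-179.9, -0.0, 112.7]
ft_force: [0.5, -0.2, -0.7]
width: 0.648
```

Request:
send_rows --rows '[{"dx": 0,"dy": 0,"dz": 0.0,"turn": 0},{"dx": 0,"dy": 0,"dz": 0.0,"turn": 0},{"dx": 0,"dy": 0,"dz": 0.0,"turn": 0},{"dx": 0,"dy": 0,"dz": 0.0,"turn": 0},{"dx": 0,"dy": 0,"dz": 0.0,"turn": 0},{"dx": 0,"dy": 0,"dz": 0.0,"turn": 0}]' --jaw 1 --grip_force 25

```text
time: 12.93
eef_pos: [571.8, -21.5, 127.5]
ee_rot: [180.0, 0.0, 112.6]
ft_force: [-0.1, -0.6, 0.7]
width: 0.391
```

Run:
```python
from h import *
f=grab('wrist','w15');held(f)
```

```text
t 12.9833 TCP [571.8 -21.5 127.5] rest [[-40.8  -0.2 127.5]] F [ 1.2 -0.4  0.4] w 0.398
tilt 45.1 rear -30.5 front 57.0 top 13.2 lat N -0.000
```

Run:
```python
from h import *
f=dict(np.load('w1.npz'));P=cloud(f,True)
for u,v in [(345,100),(380,118),(430,144),(432,95),(420,120),(445,70),(462,48),(500,90),(540,135),(410,50),(430,190),(215,165),(322,97),(297,192),(244,72)]: print(u,v,P[v,u].round(0))
# box top polygon
m=abs(P[...,2]-62)<3; m[:60]=0;m[200:]=0;m[:,:200]=0;m[:,335:]=0
q=P[m][:,:2].astype(np.float32);print(cv2.minAreaRect(q))
m=(P[...,2]>4)&(P[...,2]<70); m[:60]=0;m[200:]=0;m[:,:200]=0;m[:,335:]=0
print(np.histogram(P[m][:,2],bins=[4,6,8,10,12,15,20,30,40,50,58,66])[0])
```

```text
345 100 [ 553. -435.    0.]
380 118 [ 535. -489.    6.]
430 144 [ 510. -577.    7.]
432 95 [ 579. -542.   61.]
420 120 [ 541. -528.   63.]
445 70 [ 617. -556.   63.]
462 48 [ 651. -571.   78.]
500 90 [ 611. -646.   74.]
540 135 [ 565. -747.   70.]
410 50 [ 644. -520.   15.]
430 190 [ 439. -589.   13.]
215 165 [ 449. -267.   64.]
322 97 [ 553. -400.    4.]
297 192 [ 408. -381.   -1.]
244 72 [ 577. -286.    6.]
((493.1054992675781, -326.90081787109375), (109.6148681640625, 129.55516052246094), 76.31297302246094)
[ 518  295    4    0    0    0    0  106   12   43 6775]
```

Request:
send_rows --rows '[{"dx": 0,"dy": 0,"dz": 0.015,"turn": 0},{"dx": 0,"dy": 0,"dz": 0.035,"turn": 0},{"dx": 0,"dy": 0,"dz": 0.065,"turn": 0},{"dx": 0,"dy": 0,"dz": 0.1,"turn": 0},{"dx": 0,"dy": 0,"dz": 0.1,"turn": 0},{"dx": 0,"dy": 0,"dz": 0.1,"turn": 0}]'

```text
time: 13.48
eef_pos: [572.2, -20.8, 229.1]
ee_rot: [179.8, 0.1, 112.6]
ft_force: [0.2, 0.1, -1.7]
width: 0.397
```

Run:
```python
from h import *
f=grab('wrist','w16');held(f)
```

```text
t 13.5333 TCP [570.9 -21.4 227.2] rest [[-40.4   0.5 227.2]] F [-0.6 -0.1 -2. ] w 0.392
tilt 45.2 rear -31.8 front 55.7 top 14.6 lat N 0.001
```

Request:
send_rows --rows '[{"dx": -0.01,"dy": -0.04,"dz": 0,"turn": -0.06},{"dx": -0.02,"dy": -0.08,"dz": 0,"turn": -0.12},{"dx": -0.03,"dy": -0.12,"dz": 0,"turn": -0.18},{"dx": -0.04,"dy": -0.16,"dz": 0,"turn": -0.24},{"dx": -0.05,"dy": -0.2,"dz": 0,"turn": -0.3},{"dx": -0.06,"dy": -0.24,"dz": 0,"turn": -0.36},{"dx": -0.07,"dy": -0.28,"dz": 0,"turn": -0.42},{"dx": -0.08,"dy": -0.32,"dz": 0,"turn": -0.48},{"dx": -0.09,"dy": -0.36,"dz": 0,"turn": -0.54},{"dx": -0.1,"dy": -0.4,"dz": 0,"turn": -0.6}]'

```text
time: 14.37
eef_pos: [469.2, -422.6, 224.8]
ee_rot: [-179.7, -0.1, 78.1]
ft_force: [0.6, 0.2, -0.8]
width: 0.391
```

Request:
send_rows --rows '[{"dx": -0.01,"dy": -0.04,"dz": 0,"turn": -0.03},{"dx": -0.0236,"dy": -0.08,"dz": 0,"turn": -0.03},{"dx": -0.0236,"dy": -0.0928,"dz": 0,"turn": -0.03},{"dx": -0.0236,"dy": -0.0928,"dz": -0.035,"turn": -0.03},{"dx": -0.0236,"dy": -0.0928,"dz": -0.07,"turn": -0.03},{"dx": -0.0236,"dy": -0.0928,"dz": -0.077,"turn": -0.03},{"dx": -0.0236,"dy": -0.0928,"dz": -0.077,"turn": -0.03}]'

```text
time: 14.95
eef_pos: [444.9, -511.8, 144.8]
ee_rot: [-179.4, -0.3, 76.6]
ft_force: [0.1, 0.3, -1.1]
width: 0.392
```

Run:
```python
from h import *
f=grab('wrist','w17');held(f);s=manip.get_state();print(s['ee_rot'],s['q'])
```

```text
t 15.0 TCP [ 447.  -513.   148.1] rest [[-446.6  303.9  148.1]] F [-0.3 -0.1 -0.6] w 0.396
tilt 44.7 rear -27.2 front 60.2 top 11.6 lat N -0.007
[-1.79752169e+02 -1.59394054e-01  7.65826360e+01] [ 60.93510206  45.45732326 -26.24483333  81.2640599   21.64397548
  58.59441678  16.66061697]
```

View pics/w17.png

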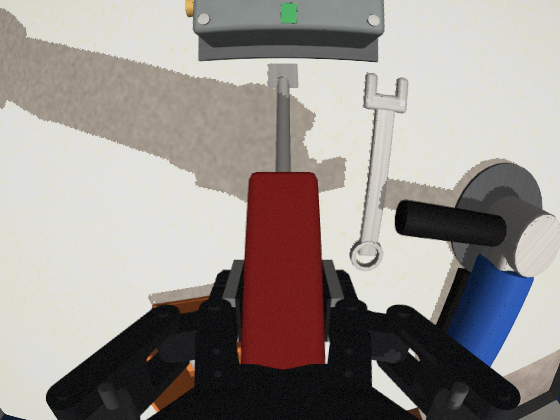

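Request:
send_rows --rows '[{"dx": 0.003,"dy": 0.0125,"dz": 0,"turn": 0},{"dx": 0.0058,"dy": 0.0243,"dz": 0.001,"turn": 0},{"dx": 0.0075,"dy": 0.031,"dz": 0.006,"turn": 0},{"dx": 0.009,"dy": 0.038,"dz": 0.012,"turn": 0},{"dx": 0.0108,"dy": 0.0451,"dz": 0.0178,"turn": 0},{"dx": 0.0136,"dy": 0.0568,"dz": 0.025,"turn": 0},{"dx": 0.0164,"dy": 0.0685,"dz": 0.0317,"turn": 0},{"dx": 0.0164,"dy": 0.0685,"dz": 0.0317,"turn": 0}]'

```text
time: 15.67
eef_pos: [466.7, -441.7, 184.8]
ee_rot: [179.8, -0.1, 76.8]
ft_force: [1.1, -0.1, -0.8]
width: 0.394
```

Run:
```python
from h import *
f=grab('wrist','w18');held(f);f2=grab('scene','s18');cv2.imwrite('pics/s18c.png',cv2.resize(f2['image'][180:360,120:340],None,fx=2.6,fy=2.6)[...,::-1])
```

```text
t 15.7167 TCP [ 466.  -442.7  183.7] rest [[-389.   259.3  183.7]] F [ 0.5 -0.1 -1.8] w 0.395
tilt 66.0 rear -35.6 front 54.3 top 11.8 lat N 0.003
```

View pics/w18.png

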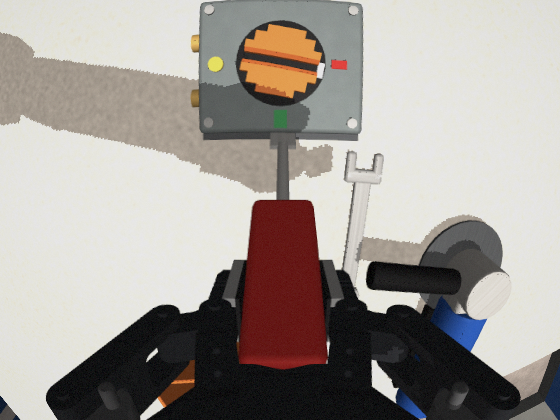

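View pics/s18c.png

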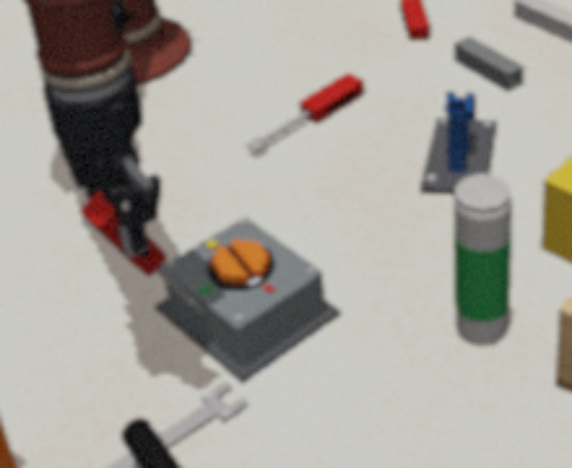

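Request:
send_rows --rows '[{"dx": 0.003,"dy": 0.0127,"dz": 0.005,"turn": 0},{"dx": 0.0061,"dy": 0.0253,"dz": 0.0093,"turn": 0},{"dx": 0.0093,"dy": 0.0389,"dz": 0.0125,"turn": 0},{"dx": 0.0124,"dy": 0.0518,"dz": 0.0143,"turn": 0},{"dx": 0.014,"dy": 0.0583,"dz": 0.0147,"turn": 0},{"dx": 0.0157,"dy": 0.0653,"dz": 0.0148,"turn": 0},{"dx": 0.0161,"dy": 0.0671,"dz": 0.0148,"turn": 0},{"dx": 0.0161,"dy": 0.0671,"dz": 0.0148,"turn": 0}]'

```text
time: 16.43
eef_pos: [480.9, -377.4, 196.9]
ee_rot: [180.0, -0.1, 76.6]
ft_force: [-0.8, -0.3, -1.7]
width: 0.393
```

Run:
```python
from h import *
f=grab('wrist','w19');held(f);f2=grab('scene','s19');cv2.imwrite('pics/s19c.png',cv2.resize(f2['image'][180:360,120:340],None,fx=2.6,fy=2.6)[...,::-1])
```

```text
t 16.4833 TCP [ 481.  -377.6  196.8] rest [[-334.7  220.4  196.8]] F [ 0.3  0.6 -1.6] w 0.391
tilt 88.8 rear -36.0 front 52.6 top 7.0 lat N -0.001
```

View pics/w19.png

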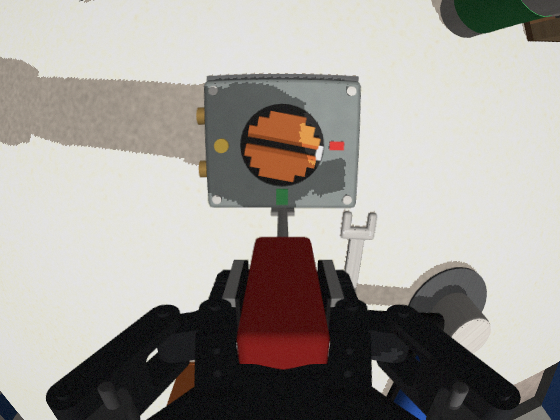

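View pics/s19c.png

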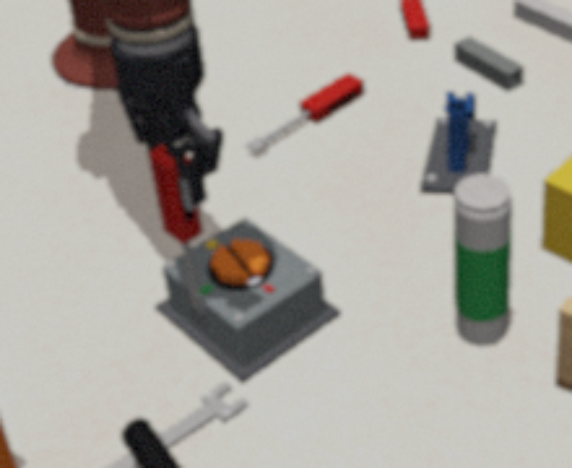

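Request:
send_rows --rows '[{"dx": 0,"dy": -0.002,"dz": 0.02,"turn": 0},{"dx": 0,"dy": -0.002,"dz": 0.042,"turn": 0},{"dx": 0.003,"dy": 0.02,"dz": 0.045,"turn": -0.06},{"dx": 0.0139,"dy": 0.0549,"dz": 0.045,"turn": -0.12},{"dx": 0.0139,"dy": 0.0549,"dz": 0.045,"turn": -0.195},{"dx": 0.0139,"dy": 0.0549,"dz": 0.045,"turn": -0.195},{"dx": 0.0139,"dy": 0.0549,"dz": 0.045,"turn": -0.195}]' --grip_force 60

```text
time: 17.12
eef_pos: [494.5, -323.6, 241.8]
ee_rot: [180.0, -0.0, 65.5]
ft_force: [0.2, -0.7, -1.2]
width: 0.392
```

Run:
```python
from h import *
f=grab('wrist','w20');held(f);s=manip.get_state();print(s['ee_rot'])
cv2.imwrite('pics/w20c.png',cv2.resize(f['image'][150:280,190:380],None,fx=4,fy=4,interpolation=cv2.INTER_CUBIC)[...,::-1])
f2=grab('scene','s20');cv2.imwrite('pics/s20c.png',cv2.resize(f2['image'][190:330,140:290],None,fx=4,fy=4,interpolation=cv2.INTER_CUBIC)[...,::-1])
```

```text
t 17.1667 TCP [ 494.  -324.5  241.5] rest [[-290.7  188.1  241.5]] F [ 0.3  0.4 -1.6] w 0.389
tilt 88.8 rear -36.0 front 52.6 top 8.0 lat N -0.001
[-1.79993157e+02  1.80244824e-02  6.53568945e+01]
```

View pics/w20.png

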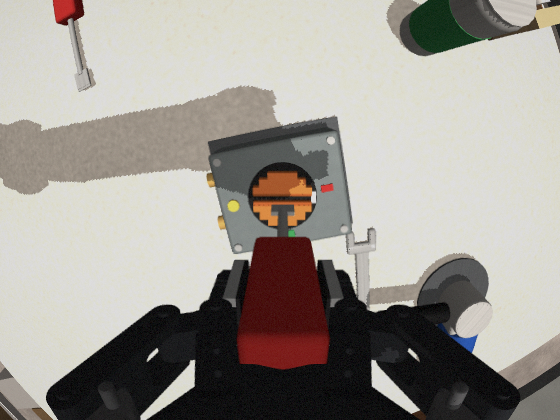

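View pics/w20c.png

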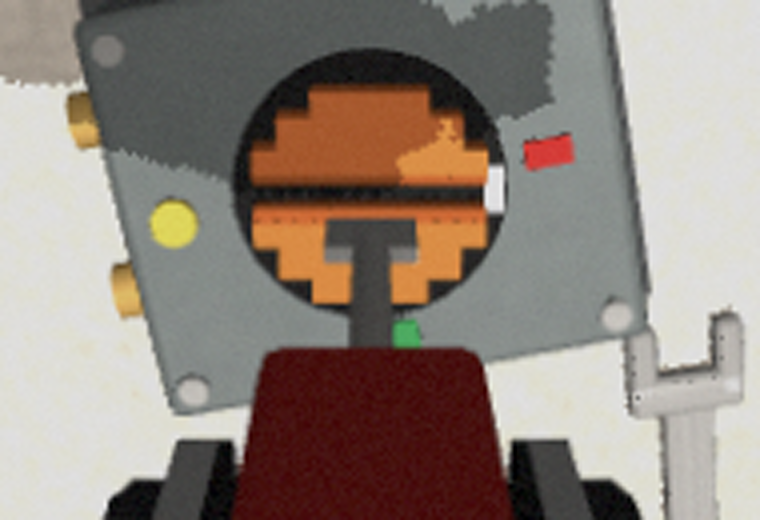

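View pics/s20c.png

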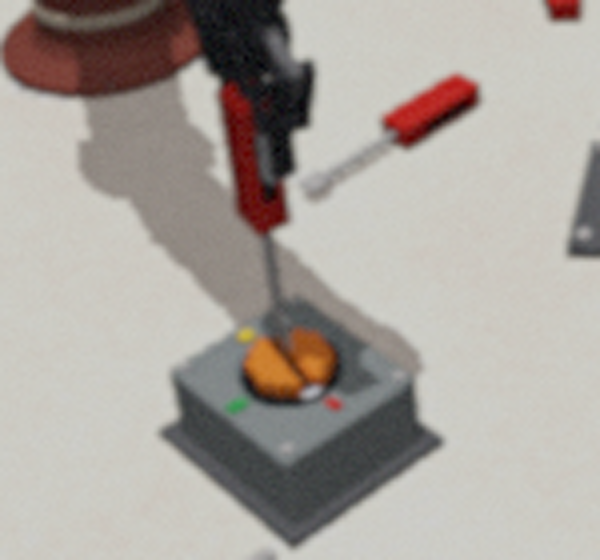

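Run:
```python
from h import *
f=dict(np.load('wrist.npz'))
P=cloud(f,True)
tcp=np.array([494.,-324.5]);y=np.radians(65.36);tx=np.array([np.cos(y),np.sin(y)]);ty=np.array([-tx[1],tx[0]])
for z in (85,90,95): 
    p=world(f,282.5,204.9,z=z,fish=True)[0];print('tip',z,p.round(1),((p[:2]-tcp)@tx).round(1),((p[:2]-tcp)@ty).round(1))
print('depth tip pts',[P[r,c].round(1) for r,c in((206,280),(206,284),(208,276),(208,288),(212,276))])
for z,r in((76,198.3),(69,198.3),(76,195.8),(76,201)):
    p=world(f,282.5,r,z=z,fish=True)[0];print('slot',z,r,p.round(1),((p[:2]-tcp)@tx).round(1),((p[:2]-tcp)@ty).round(1))
for r in range(188,212): print(r,f['image'][r,[276,283]].tolist(),P[r,276].round(0),P[r,283].round(0))
```

```text
tip 85 [ 492.4 -329.2   85. ] -5.0 -0.5
tip 90 [ 493.  -327.9   90. ] -3.5 -0.5
tip 95 [ 493.6 -326.5   95. ] -2.0 -0.5
depth tip pts [array([ 491.3, -326.1,   96.4]), array([ 494.7, -327.3,   97.6]), array([ 488.3, -324.5,  103.1]), array([ 497.8, -328.7,  103.4]), array([ 488.6, -324.5,  114.7])]
slot 76 198.3 [ 494.  -325.8   76. ] -1.2 -0.5
slot 69 198.3 [ 493.2 -327.6   69. ] -3.1 -0.5
slot 76 195.8 [ 495.  -323.5   76. ] 1.3 -0.5
slot 76 201 [ 492.9 -328.2   76. ] -3.8 -0.5
188 [[165, 88, 41], [168, 89, 46]] [ 492. -314.   74.] [ 499. -317.   76.]
189 [[165, 88, 44], [167, 87, 45]] [ 492. -315.   77.] [ 498. -318.   76.]
190 [[165, 87, 44], [167, 89, 46]] [ 492. -316.   75.] [ 498. -318.   77.]
191 [[169, 91, 47], [166, 88, 46]] [ 491. -317.   75.] [ 497. -319.   76.]
192 [[167, 89, 46], [167, 89, 46]] [ 491. -318.   75.] [ 497. -320.   76.]
193 [[156, 84, 43], [161, 89, 48]] [ 490. -319.   75.] [ 497. -321.   75.]
194 [[131, 68, 30], [137, 71, 36]] [ 490. -319.   76.] [ 496. -322.   75.]
195 [[114, 61, 32], [111, 58, 29]] [ 489. -321.   73.] [ 495. -324.   74.]
196 [[64, 40, 2
[... 462 characters left out ...]
486. -327.   73.] [ 492. -330.   73.]
203 [[193, 100, 51], [195, 103, 54]] [ 486. -328.   73.] [ 492. -331.   73.]
204 [[142, 85, 56], [146, 88, 58]] [ 486. -329.   73.] [ 492. -332.   75.]
205 [[68, 66, 65], [69, 68, 67]] [ 488. -324.   96.] [ 494. -326.   96.]
206 [[68, 66, 64], [68, 68, 66]] [ 488. -324.   99.] [ 494. -327.   97.]
207 [[69, 67, 66], [68, 65, 65]] [ 488. -324.  100.] [ 494. -327.  100.]
208 [[67, 67, 66], [71, 70, 69]] [ 488. -324.  103.] [ 495. -325.  111.]
209 [[67, 66, 64], [71, 69, 67]] [ 489. -324.  108.] [ 495. -325.  113.]
210 [[71, 71, 68], [68, 67, 65]] [ 489. -324.  109.] [ 495. -325.  116.]
211 [[83, 83, 82], [66, 67, 63]] [ 488. -325.  111.] [ 495. -325.  118.]
```

Request:
send_rows --rows '[{"dx": 0.0003,"dy": 0.0006,"dz": -0.006,"turn": 0},{"dx": 0.0003,"dy": 0.0006,"dz": -0.012,"turn": 0},{"dx": 0.0003,"dy": 0.0006,"dz": -0.018,"turn": 0},{"dx": 0.0003,"dy": 0.0006,"dz": -0.022,"turn": 0},{"dx": 0.0003,"dy": 0.0006,"dz": -0.025,"turn": 0},{"dx": 0.0003,"dy": 0.0006,"dz": -0.025,"turn": 0}]'

```text
time: 17.72
eef_pos: [494.0, -322.9, 217.2]
ee_rot: [-179.9, 0.0, 65.4]
ft_force: [-2.6, 0.6, 2.8]
width: 0.39
```

Run:
```python
from h import *
f=grab('wrist','w21');held(f);s=manip.get_state();print(s['ee_rot'],s['torque'])
cv2.imwrite('pics/w21c.png',cv2.resize(f['image'][150:280,190:380],None,fx=4,fy=4,interpolation=cv2.INTER_CUBIC)[...,::-1])
```

```text
t 17.7667 TCP [ 494.  -322.9  217.1] rest [[-289.1  187.4  217.1]] F [-1.9  0.6  3.1] w 0.394
tilt 88.9 rear -35.7 front 53.0 top 6.9 lat N -0.003
[-1.79913518e+02  2.45926143e-02  6.53574851e+01] [ 0.15121037  0.67084632 -0.03044501]
```

View pics/w21c.png

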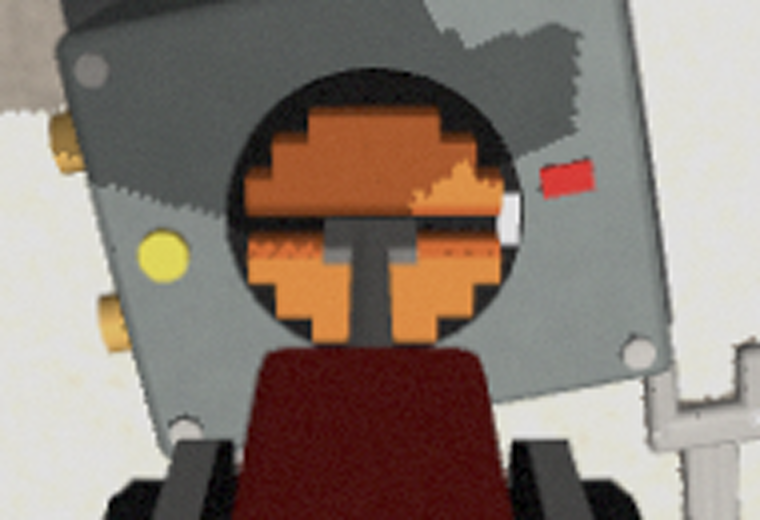

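Request:
send_rows --rows '[{"dx": 0,"dy": 0,"dz": -0.0015,"turn": 0},{"dx": 0,"dy": 0,"dz": -0.003,"turn": 0},{"dx": 0,"dy": 0,"dz": -0.004,"turn": 0},{"dx": 0,"dy": 0,"dz": -0.004,"turn": 0}]'

```text
time: 18.1
eef_pos: [494.2, -322.7, 216.7]
ee_rot: [180.0, 0.1, 65.4]
ft_force: [-5.4, 1.3, 19.3]
width: 0.391
```

Run:
```python
from h import *
f=grab('wrist','w22');held(f);s=manip.get_state();print(s['ee_rot'],s['torque'])
cv2.imwrite('pics/w22c.png',cv2.resize(f['image'][150:280,190:380],None,fx=4,fy=4,interpolation=cv2.INTER_CUBIC)[...,::-1])
f2=grab('scene','s22');cv2.imwrite('pics/s22c.png',cv2.resize(f2['image'][190:330,140:290],None,fx=4,fy=4,interpolation=cv2.INTER_CUBIC)[...,::-1])
```

```text
t 18.15 TCP [ 494.2 -322.7  216.7] rest [[-289.1  187.2  216.7]] F [-5.9  2.6 19.7] w 0.391
tilt 89.0 rear -35.8 front 53.1 top 6.9 lat N -0.003
[1.79988872e+02 9.64004539e-02 6.53460710e+01] [ 7.76074715e-01  2.07051393e+00 -9.65988306e-04]
```

View pics/w22c.png

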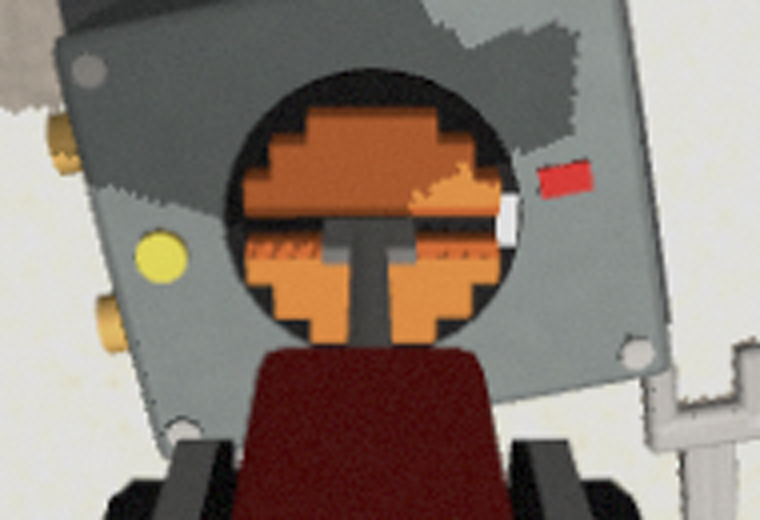

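View pics/s22c.png

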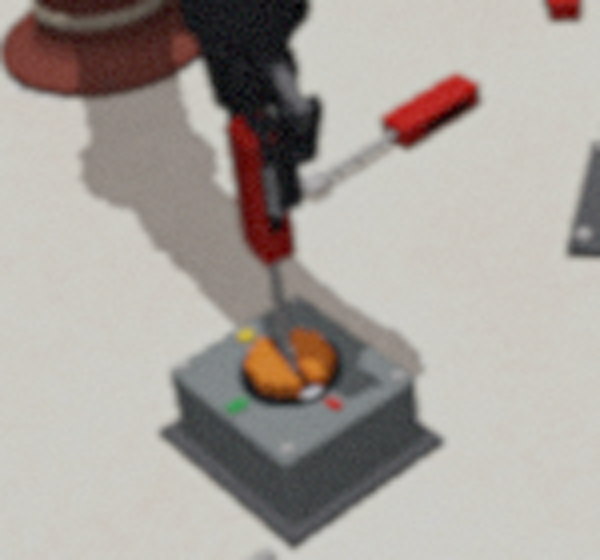

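Run:
```python
from h import *
f=dict(np.load('wrist.npz'));P=cloud(f,True)
for r in range(200,220): print(r,f['image'][r,[275,292]].tolist(),P[r,275].round(1),P[r,292].round(1))
f=dict(np.load('wrist.npz'))
```

```text
200 [[169, 92, 49], [183, 107, 54]] [ 490.1 -317.1   77.5] [ 503.2 -324.    74.5]
201 [[158, 85, 46], [207, 125, 64]] [ 489.3 -318.5   74.9] [ 502.9 -324.5   75.9]
202 [[128, 67, 34], [172, 87, 42]] [ 489.  -319.3   75. ] [ 502.6 -325.3   76. ]
203 [[109, 58, 31], [112, 61, 33]] [ 488.4 -320.5   73.5] [ 501.9 -326.9   73. ]
204 [[57, 50, 45], [78, 63, 54]] [ 486.7 -323.6   65.1] [ 500.9 -329.8   66. ]
205 [[71, 69, 67], [68, 67, 64]] [ 487.1 -323.1   70.1] [ 500.8 -329.7   69.4]
206 [[70, 68, 66], [71, 69, 67]] [ 486.9 -323.6   71.3] [ 500.7 -329.6   72.4]
207 [[69, 68, 65], [73, 72, 66]] [ 487.1 -323.3   75.6] [ 500.6 -329.6   75.3]
208 [[69, 68, 65], [73, 72, 70]] [ 487.2 -323.3   78.6] [ 500.5 -329.9   77.2]
209 [[68, 68, 65], [70, 68, 67]] [ 487.3 -323.3   81.7] [ 500.4 -329.7   80.5]
210 [[66, 67, 65], [72, 70, 68]] [ 487.3 -323.4   84.2] [ 500.4 -329.7   83.4]
211 [[79, 79, 78], [79, 78, 77]] [ 487.4 -323.4   87.1] [ 500.3 -329.7   86. ]
212 [[107, 105, 101], [109, 107, 103]] [ 487.2 -323.7   88.7] [ 500.1 -329.8   88.2]
213 [[126, 123, 121], [125, 124, 120]] [ 487.1 -324.1   90.1] [ 500.  -330.1   89.8]
214 [[125, 122, 119], [126, 125, 120]] [ 486.6 -325.2   89.2] [ 499.6 -330.9   90. ]
215 [[144, 125, 110], [142, 126, 109]] [ 486.3 -325.9   89.5] [ 499.2 -331.7   89.9]
216 [[190, 134, 81], [192, 135, 83]] [ 483.5 -331.    75. ] [ 497.4 -336.7   76.9]
217 [[219, 140, 69], [219, 141, 70]] [ 483.3 -331.5   76.2] [ 497.  -337.6   76.7]
218 [[219, 139, 67], [220, 139, 69]] [ 482.8 -332.5   75.6] [ 496.5 -338.7   76. ]
219 [[219, 142, 69], [218, 138, 66]] [ 482.2 -333.7   74.7] [ 496.1 -339.8   75.3]
```

Request:
send_rows --rows '[{"dx": 0.0004,"dy": -0.0002,"dz": 0.002,"turn": -0.1},{"dx": 0.0008,"dy": -0.0004,"dz": 0.003,"turn": -0.21},{"dx": 0.0012,"dy": -0.0006,"dz": 0.003,"turn": -0.31},{"dx": 0.0015,"dy": -0.0009,"dz": 0.003,"turn": -0.42},{"dx": 0.0019,"dy": -0.0012,"dz": 0.003,"turn": -0.52},{"dx": 0.0022,"dy": -0.0015,"dz": 0.003,"turn": -0.63},{"dx": 0.0024,"dy": -0.0019,"dz": 0.003,"turn": -0.73},{"dx": 0.0026,"dy": -0.0023,"dz": 0.003,"turn": -0.84},{"dx": 0.0028,"dy": -0.0027,"dz": 0.003,"turn": -0.94},{"dx": 0.0029,"dy": -0.0031,"dz": 0.003,"turn": -1.05}]'

```text
time: 19.03
eef_pos: [497.9, -327.3, 217.1]
ee_rot: [179.8, -0.1, 5.0]
ft_force: [-0.5, -1.1, 4.4]
width: 0.393
```

Run:
```python
from h import *
f=grab('wrist','w23');held(f);s=manip.get_state();print(s['ee_rot'],s['torque'])
cv2.imwrite('pics/w23c.png',cv2.resize(f['image'][150:280,190:380],None,fx=4,fy=4,interpolation=cv2.INTER_CUBIC)[...,::-1])
```

```text
t 19.0833 TCP [ 498.  -327.3  217.1] rest [[-294.8  185.4  217.1]] F [-1.9 -0.6  4.7] w 0.391
tilt 88.7 rear -35.8 front 53.4 top 6.4 lat N 0.003
[ 1.79802282e+02 -1.00528840e-01  4.74476480e+00] [-0.20219248  0.41255904  0.05909023]
```

View pics/w23c.png

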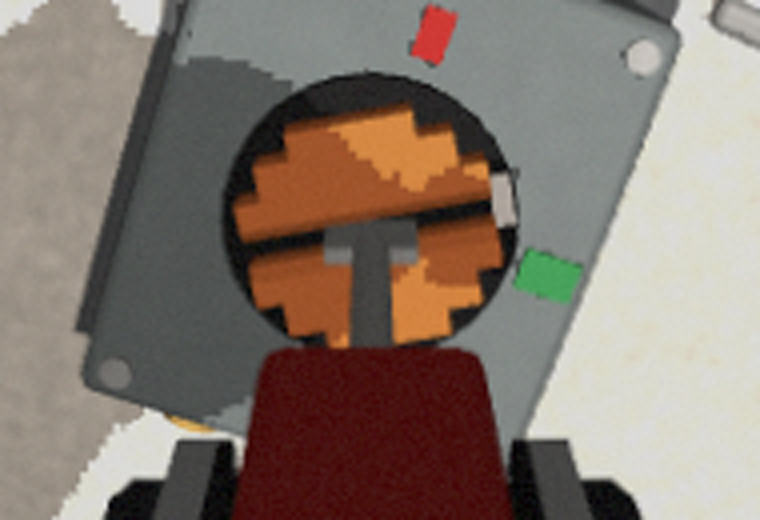

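Request:
send_rows --rows '[{"dx": 0.0001,"dy": -0.0004,"dz": 0,"turn": -0.1},{"dx": 0.0001,"dy": -0.0008,"dz": 0,"turn": -0.2},{"dx": 0.0001,"dy": -0.0013,"dz": 0,"turn": -0.3},{"dx": 0.0001,"dy": -0.0017,"dz": 0,"turn": -0.4},{"dx": 0.0001,"dy": -0.002,"dz": 0,"turn": -0.46},{"dx": 0.0001,"dy": -0.002,"dz": 0,"turn": -0.46},{"dx": 0.0001,"dy": -0.002,"dz": 0,"turn": -0.46}]'

```text
time: 19.67
eef_pos: [497.5, -329.8, 217.1]
ee_rot: [179.8, -0.1, -21.0]
ft_force: [-2.0, -1.2, 6.3]
width: 0.389
```

Run:
```python
from h import *
f=grab('wrist','w24');held(f);s=manip.get_state();print(s['ee_rot'],s['torque'])
cv2.imwrite('pics/w24c.png',cv2.resize(f['image'][150:280,190:380],None,fx=4,fy=4,interpolation=cv2.INTER_CUBIC)[...,::-1])
```

```text
t 19.7167 TCP [ 497.5 -329.8  217.1] rest [[-296.9  186.8  217.1]] F [-1.2 -0.8  5.9] w 0.392
tilt 88.7 rear -35.7 front 53.2 top 6.0 lat N -0.001
[ 1.79819804e+02 -1.42051404e-01 -2.10200817e+01] [-0.38290278  0.67152781  0.09241987]
```

View pics/w24c.png

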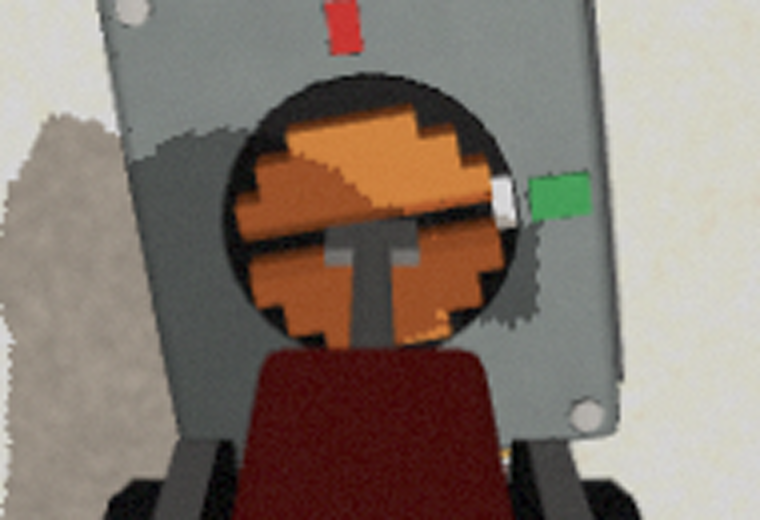

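Request:
send_rows --rows '[{"dx": 0,"dy": 0,"dz": 0,"turn": -0.03},{"dx": 0,"dy": 0,"dz": 0,"turn": -0.03},{"dx": 0,"dy": 0,"dz": 0,"turn": -0.03},{"dx": 0,"dy": 0,"dz": 0.001,"turn": 0.05},{"dx": 0,"dy": 0,"dz": 0.002,"turn": 0.1},{"dx": 0,"dy": 0,"dz": 0.004,"turn": 0.12},{"dx": 0,"dy": 0,"dz": 0.004,"turn": 0.12}]'

```text
time: 20.3
eef_pos: [497.7, -327.9, 219.6]
ee_rot: [-180.0, -0.0, -14.2]
ft_force: [0.2, -0.1, -1.1]
width: 0.389
```

Run:
```python
from h import *
f=grab('wrist','w25');held(f);s=manip.get_state();print(s['ee_rot'],s['torque'])
cv2.imwrite('pics/w25c.png',cv2.resize(f['image'][150:280,190:380],None,fx=4,fy=4,interpolation=cv2.INTER_CUBIC)[...,::-1])
```

```text
t 20.35 TCP [ 497.6 -327.9  219.5] rest [[-295.2  186.   219.5]] F [ 0.1  0.6 -1.4] w 0.388
tilt 88.8 rear -35.8 front 53.2 top 6.2 lat N -0.002
[-1.79974511e+02 -1.11180087e-02 -1.42626272e+01] [ 0.00326192  0.00329063 -0.00401123]
```

View pics/w25c.png

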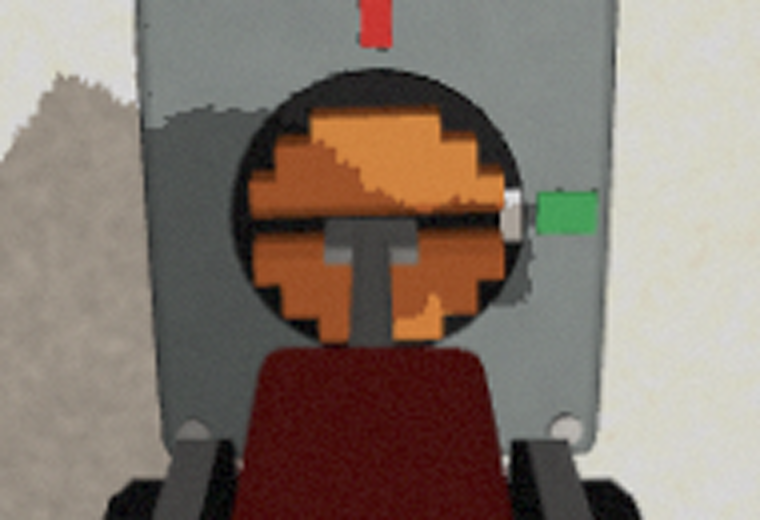

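Request:
send_rows --rows '[{"dx": 0,"dy": 0,"dz": 0.01,"turn": 0},{"dx": 0,"dy": 0,"dz": 0.025,"turn": 0},{"dx": 0,"dy": 0,"dz": 0.045,"turn": 0},{"dx": 0.03,"dy": 0.008,"dz": 0.045,"turn": 0.014},{"dx": 0.06,"dy": 0.016,"dz": 0.045,"turn": 0.014},{"dx": 0.087,"dy": 0.0224,"dz": 0.045,"turn": 0.014},{"dx": 0.087,"dy": 0.0224,"dz": 0.02,"turn": 0.014},{"dx": 0.087,"dy": 0.0224,"dz": -0.01,"turn": 0.014},{"dx": 0.087,"dy": 0.0224,"dz": -0.0267,"turn": 0.014},{"dx": 0.087,"dy": 0.0224,"dz": -0.0267,"turn": 0.014}]' --grip_force 25

```text
time: 21.18
eef_pos: [581.9, -304.2, 188.5]
ee_rot: [-179.9, 0.6, -13.5]
ft_force: [-0.8, 0.7, -1.7]
width: 0.392
```

Run:
```python
from h import *
f=grab('wrist','w26');held(f);s=manip.get_state();print(s['ee_rot'],s['torque'])
f2=grab('scene','s26');cv2.imwrite('pics/s26c.png',cv2.resize(f2['image'][190:350,140:320],None,fx=3.4,fy=3.4,interpolation=cv2.INTER_CUBIC)[...,::-1])
```

```text
t 21.2333 TCP [ 583.3 -305.   191.3] rest [[-307.    98.1  191.3]] F [ 0.   0.3 -0.3] w 0.397
tilt 89.3 rear -33.0 front 55.7 top 4.7 lat N -0.001
[-179.94083398    0.28280433  -13.47214829] [-0.0492021  -0.03305214  0.02153887]
```

View pics/w26.png

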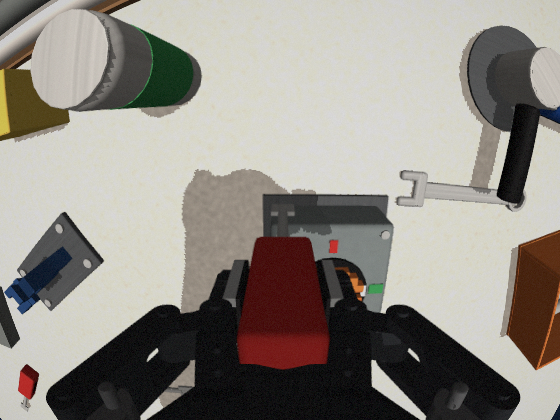

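View pics/s26c.png

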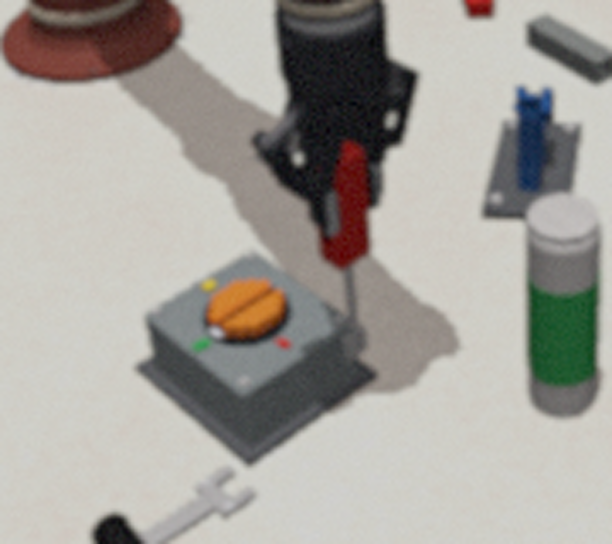

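Request:
send_rows --rows '[{"dx": -0.0136,"dy": 0.0033,"dz": 0,"turn": 0},{"dx": -0.0253,"dy": 0.0061,"dz": -0.0005,"turn": 0},{"dx": -0.037,"dy": 0.0089,"dz": -0.0014,"turn": 0},{"dx": -0.0496,"dy": 0.0119,"dz": -0.004,"turn": 0},{"dx": -0.0629,"dy": 0.0151,"dz": -0.0072,"turn": 0},{"dx": -0.0749,"dy": 0.018,"dz": -0.0122,"turn": 0},{"dx": -0.0873,"dy": 0.021,"dz": -0.0177,"turn": 0},{"dx": -0.0873,"dy": 0.021,"dz": -0.0177,"turn": 0}]'

```text
time: 21.95
eef_pos: [499.1, -285.4, 178.9]
ee_rot: [179.9, -0.5, -13.5]
ft_force: [1.9, 0.4, 2.1]
width: 0.391
```

Run:
```python
from h import *
f=grab('wrist','w27');held(f)
```

```text
t 22.0 TCP [ 499.5 -285.6  178.8] rest [[-256.9  168.   178.8]] F [ 0.9 -0.5  0.8] w 0.391
tilt 59.3 rear -33.6 front 56.4 top 9.4 lat N -0.000
```

View pics/w27.png

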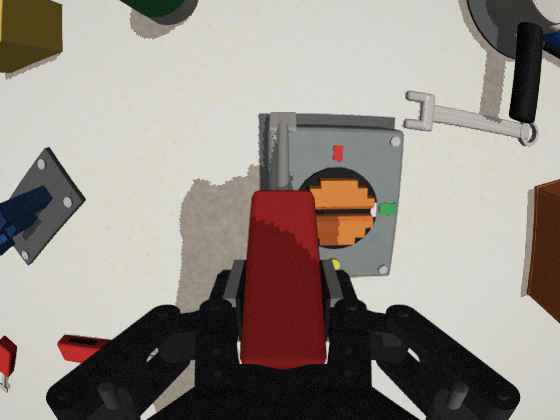

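Request:
send_rows --rows '[{"dx": -0.006,"dy": 0.0014,"dz": -0.002,"turn": 0},{"dx": -0.0115,"dy": 0.0028,"dz": -0.0066,"turn": 0},{"dx": -0.0175,"dy": 0.0042,"dz": -0.0115,"turn": 0},{"dx": -0.0233,"dy": 0.0056,"dz": -0.0167,"turn": 0},{"dx": -0.0238,"dy": 0.0057,"dz": -0.0172,"turn": 0}]'

```text
time: 22.42
eef_pos: [471.9, -279.0, 158.1]
ee_rot: [180.0, 0.1, -13.5]
ft_force: [-0.2, 0.7, 5.0]
width: 0.389
```

Run:
```python
from h import *
f=grab('wrist','w28');held(f)
```

```text
t 22.4667 TCP [ 472.2 -279.1  158.3] rest [[-240.4  190.7  158.3]] F [-0.8  0.5  5.2] w 0.39
tilt 45.9 rear -30.5 front 57.8 top 10.6 lat N -0.001
```

Request:
send_rows --rows '[{"dx": 0,"dy": 0,"dz": 0.03,"turn": 0},{"dx": 0,"dy": 0,"dz": 0.07,"turn": 0},{"dx": 0,"dy": 0.02,"dz": 0.09,"turn": 0.12},{"dx": 0.005,"dy": 0.04,"dz": 0.09,"turn": 0.24},{"dx": 0.01,"dy": 0.06,"dz": 0.09,"turn": 0.36},{"dx": 0.02,"dy": 0.08,"dz": 0.09,"turn": 0.48},{"dx": 0.03,"dy": 0.1,"dz": 0.09,"turn": 0.6},{"dx": 0.04,"dy": 0.12,"dz": 0.09,"turn": 0.72},{"dx": 0.05,"dy": 0.14,"dz": 0.09,"turn": 0.84},{"dx": 0.06,"dy": 0.16,"dz": 0.09,"turn": 0.96}]'

```text
time: 23.3
eef_pos: [531.7, -118.3, 246.8]
ee_rot: [-179.8, 0.3, 41.9]
ft_force: [0.7, -0.6, -1.0]
width: 0.39
```

Request:
send_rows --rows '[{"dx": 0.01,"dy": 0.02,"dz": 0,"turn": 0.12},{"dx": 0.02,"dy": 0.04,"dz": 0,"turn": 0.24},{"dx": 0.03,"dy": 0.06,"dz": 0,"turn": 0.36},{"dx": 0.0398,"dy": 0.08,"dz": 0,"turn": 0.48},{"dx": 0.0398,"dy": 0.0935,"dz": 0,"turn": 0.6},{"dx": 0.0398,"dy": 0.0935,"dz": 0,"turn": 0.72},{"dx": 0.0398,"dy": 0.0935,"dz": 0,"turn": 0.84},{"dx": 0.0398,"dy": 0.0935,"dz": 0,"turn": 0.96},{"dx": 0.0398,"dy": 0.0935,"dz": 0,"turn": 1.08},{"dx": 0.0398,"dy": 0.0935,"dz": 0,"turn": 1.2}]'

```text
time: 24.13
eef_pos: [571.4, -26.4, 246.5]
ee_rot: [-179.6, -0.0, 110.6]
ft_force: [-0.8, -1.0, -1.5]
width: 0.388
```

Request:
send_rows --rows '[{"dx": 0,"dy": 0,"dz": -0.02,"turn": 0.04},{"dx": 0,"dy": 0,"dz": -0.04,"turn": 0.04},{"dx": 0,"dy": 0,"dz": -0.06,"turn": 0.04},{"dx": 0,"dy": 0,"dz": -0.06,"turn": 0.04}]'

```text
time: 24.47
eef_pos: [568.7, -27.2, 182.9]
ee_rot: [-179.2, -0.2, 112.6]
ft_force: [-0.7, -0.7, -1.9]
width: 0.389
```

Run:
```python
from h import *
f=grab('wrist','w29');held(f);N,m,n,q=tilt(f);print(np.percentile(rest(q)[:,1],[1,99]),manip.get_state()['ee_rot'])
```

```text
t 24.5167 TCP [570.3 -26.7 185.1] rest [[-45.1   3.2 185.1]] F [ 0.4  0.5 -0.5] w 0.389
tilt 46.1 rear -29.0 front 59.5 top 9.5 lat N -0.011
[-12.14327236  19.21641765] [-1.79449902e+02 -1.27155721e-01  1.12571708e+02]
```

View pics/w29.png

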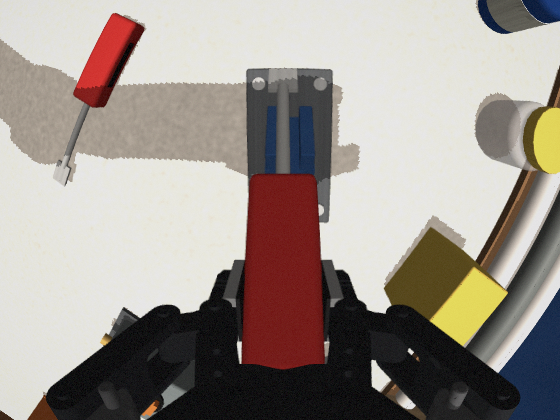

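Request:
send_rows --rows '[{"dx": 0,"dy": 0,"dz": -0.015,"turn": 0},{"dx": 0,"dy": 0,"dz": -0.03,"turn": 0},{"dx": 0,"dy": 0,"dz": -0.038,"turn": 0},{"dx": 0,"dy": 0,"dz": -0.038,"turn": 0},{"dx": 0,"dy": 0,"dz": -0.038,"turn": 0},{"dx": 0,"dy": 0,"dz": -0.038,"turn": 0}]'

```text
time: 25.02
eef_pos: [573.9, -25.3, 151.3]
ee_rot: [179.9, 0.0, 112.6]
ft_force: [0.3, 0.3, -0.9]
width: 0.393
```

Run:
```python
from h import *
f=grab('wrist','w30');held(f);N,m,n,q=tilt(f);print(np.percentile(rest(q)[:,1],[1,99]),manip.get_state()['ee_rot'])
```

```text
t 25.0667 TCP [573.9 -25.3 151.4] rest [[-45.1  -0.8 151.4]] F [ 0.4  0.  -0.9] w 0.391
tilt 46.3 rear -30.6 front 57.8 top 11.0 lat N -0.001
[-17.57111631  13.79410913] [1.79896971e+02 4.37634446e-02 1.12575026e+02]
```

View pics/w30.png

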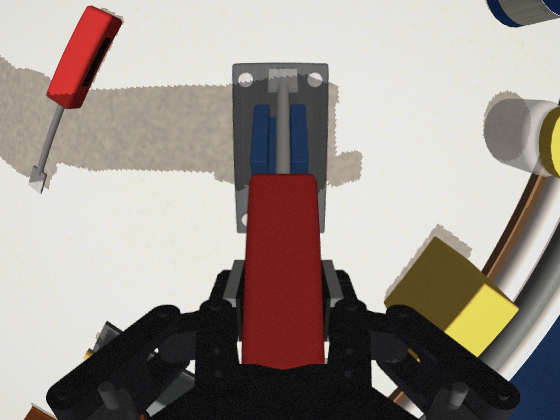

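Request:
send_rows --rows '[{"dx": -0.0008,"dy": -0.0003,"dz": -0.004,"turn": 0},{"dx": -0.0008,"dy": -0.0003,"dz": -0.008,"turn": 0},{"dx": -0.0008,"dy": -0.0003,"dz": -0.0115,"turn": 0},{"dx": -0.0008,"dy": -0.0003,"dz": -0.014,"turn": 0},{"dx": -0.0008,"dy": -0.0003,"dz": -0.014,"turn": 0}]'

```text
time: 25.48
eef_pos: [572.1, -25.3, 135.8]
ee_rot: [-180.0, -0.1, 112.6]
ft_force: [-0.3, 0.3, -0.4]
width: 0.386
```

Run:
```python
from h import *
f=grab('wrist','w31');held(f)
```

```text
t 25.5333 TCP [572.2 -25.4 135.9] rest [[-44.6   0.9 135.9]] F [-0.9 -0.2 -0.7] w 0.389
tilt 46.2 rear -30.5 front 57.9 top 11.0 lat N -0.001
```

Just above contact. Release gently, then fully.

Request:
send_rows --rows '[{"dx": 0,"dy": 0,"dz": -0.0005,"turn": 0},{"dx": 0,"dy": 0,"dz": -0.0005,"turn": 0},{"dx": 0,"dy": 0,"dz": -0.0005,"turn": 0},{"dx": 0,"dy": 0,"dz": -0.0005,"turn": 0},{"dx": 0,"dy": 0,"dz": -0.0005,"turn": 0}]' --jaw 0.14

```text
time: 25.95
eef_pos: [572.5, -25.8, 135.8]
ee_rot: [180.0, 0.0, 112.6]
ft_force: [-0.1, 0.5, -0.1]
width: 0.429
```

Request:
send_rows --rows '[{"dx": 0,"dy": 0,"dz": 0,"turn": 0},{"dx": 0,"dy": 0,"dz": 0,"turn": 0},{"dx": 0,"dy": 0,"dz": 0,"turn": 0},{"dx": 0,"dy": 0,"dz": 0,"turn": 0},{"dx": 0,"dy": 0,"dz": 0,"turn": 0},{"dx": 0,"dy": 0,"dz": 0,"turn": 0}]' --jaw -0.4

```text
time: 26.45
eef_pos: [572.4, -25.7, 135.7]
ee_rot: [-180.0, -0.0, 112.6]
ft_force: [-0.7, 0.0, -0.4]
width: 0.7
```

Run:
```python
from h import *
f=grab('wrist','w32');held(f)
N,m,n,q=tilt(f);r=rest(q);d=np.array([.7071,0,-.7071]);nn=np.array([.7071,0,.7071])
u=r@d;print('centre s,z', d*(np.percentile(u,[.5,99.5]).mean())+nn*(np.median(r@nn)-13),'lat',np.percentile(r[:,1],[1,99]))
```

```text
t 26.5 TCP [572.4 -25.7 135.7] rest [[-45.    0.8 135.7]] F [0.5 0.  0.4] w 0.699
tilt 45.0 rear -25.5 front 65.5 top 10.3 lat N -0.002
centre s,z [-32.77803876   0.         127.61104167] lat [-15.82015191  15.43261087]
```

View pics/w32.png

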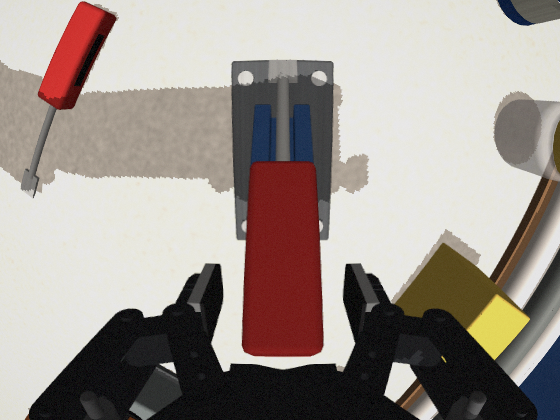

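Home within 2 mm. Retreat straight up and check everything.

Request:
send_rows --rows '[{"dx": 0,"dy": 0,"dz": 0.02,"turn": 0},{"dx": 0,"dy": 0,"dz": 0.05,"turn": 0},{"dx": 0,"dy": 0,"dz": 0.09,"turn": 0},{"dx": 0,"dy": 0,"dz": 0.13,"turn": 0},{"dx": 0.0,"dy": -0.03,"dz": 0.17,"turn": 0},{"dx": 0.0,"dy": -0.06,"dz": 0.2,"turn": 0},{"dx": 0.0,"dy": -0.09,"dz": 0.2,"turn": 0},{"dx": 0.0,"dy": -0.1,"dz": 0.2,"turn": 0},{"dx": 0.0,"dy": -0.1,"dz": 0.2,"turn": 0},{"dx": 0.0,"dy": -0.1,"dz": 0.2,"turn": 0}]'

```text
time: 27.33
eef_pos: [571.8, -125.8, 334.8]
ee_rot: [-179.9, -0.1, 112.5]
ft_force: [-0.1, 0.8, -0.1]
width: 0.696
```

Run:
```python
from h import *
f=grab('wrist','w33');s=manip.get_state();print(s['time'],s['eef_pos'],s['ft_force'])
a=grab('scene','s33');b=grab('top','t33')
cv2.imwrite('pics/s33c.png',cv2.resize(a['image'][130:370,140:440],None,fx=2.5,fy=2.5,interpolation=cv2.INTER_CUBIC)[...,::-1])
cv2.imwrite('pics/t33c.png',cv2.resize(b['image'][130:350,110:430],None,fx=2.5,fy=2.5,interpolation=cv2.INTER_CUBIC)[...,::-1])
```

```text
27.3833 [ 571.86082612 -124.17669043  334.825598  ] [-0.21714947 -0.02495719 -0.37021538]
```

View pics/w33.png

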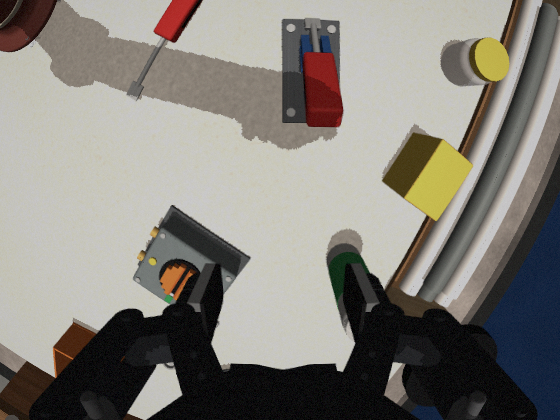

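View pics/s33c.png

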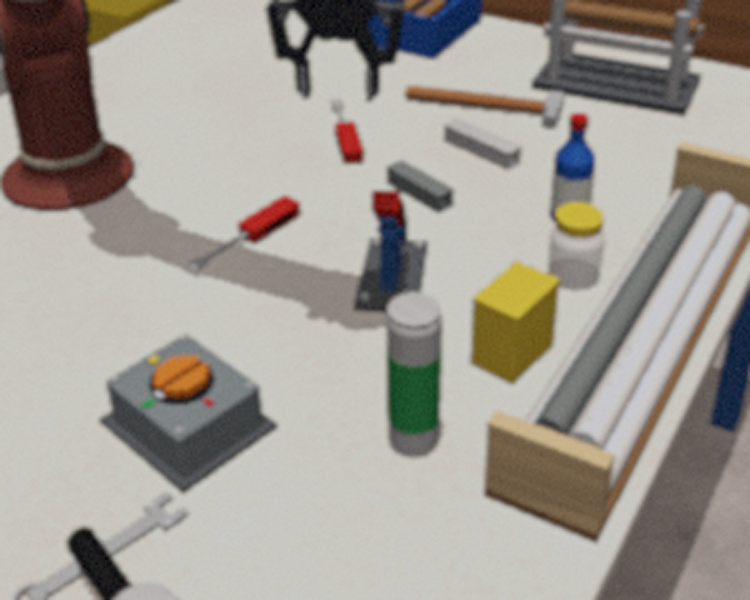

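View pics/t33c.png

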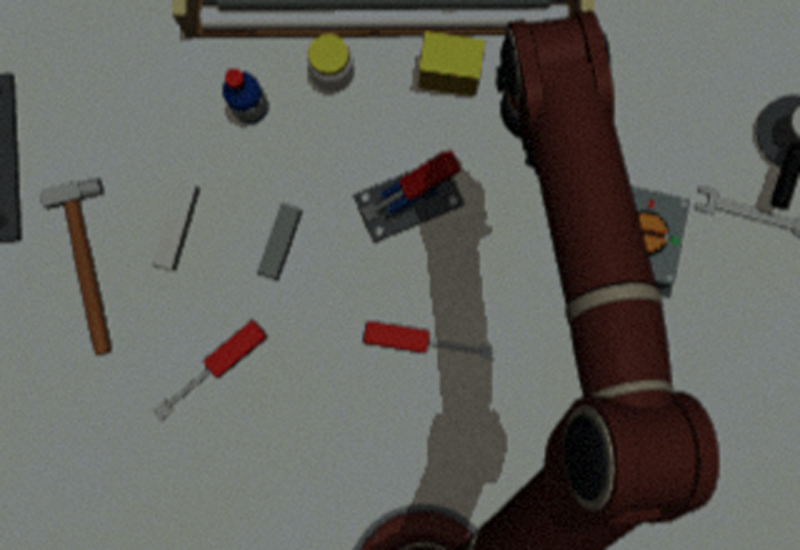

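```bash
python3 -c "
from cell import manip
print(manip.sign_off())"
```

```text
the job is handed in; nothing more can be done
None
```

The selector's pointer is at the green mark and the screwdriver lies home in the sloped rest, released. I handed the job in at about 27 s of the 72 s; no verdict is reported.

- **First lay:** I took the far screwdriver between the offcuts and tilted it blade-down against the upper end of the rest's bed. I then let it settle home; the handle centre was about 1.5 mm from its home point.
- **Turning:** I took it again at 45°, pushed it upright against the fixed selector box, seated the blade on the slot floor and turned clockwise to green.
- **Last lay:** I tilted it back against the box edge and laid it in the rest.

**Last checks:**
- The screwdriver lies at 45.0°, with the handle centre about 2 mm from its home point. The blade tip I judged only by eye, in place beyond the fork.
- The white pointer stands in line with the green mark in the close wrist view. I took no final angle reading.
- The other loose things look to be where they started in the scene and top views, also judged by eye.
- The gripper is clear of everything.

**Did not go as planned:**
- The screwdriver did not swing down by its own weight in the 20 N grip.
- The first tilting stuck at 27°. One press there read about 39 N up on the tool, so I backed off and let it drop the last 17° between barely opened fingers.
- The tilt back leaned on the box's top edge rather than its side face, which made no difference.

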